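Lock the drive unit's cover with the square panel key

ROBOT

A 6-joint arm with a two-finger parallel gripper is mounted at the origin on the work surface. World frame = base frame: x ahead of the robot, y to its left, z up, the work surface at z = 0. Lengths are in m, angles in degrees, forces in N, time in s.
With the tool pointing down it reaches from about 0.375 to 0.9 m from the base axis. Payload 3.1 kg.
Tool frame: the origin (TCP) lies where the fingers leave the gripper's body, on its centre line; the fingertips stand bot.tips_ahead ahead of it and the grasp point (between the pads) lies 51 mm ahead of it (bot.tips_ahead is the distance from the TCP to the fingertips, in m); z points along the fingers, x is the direction in which the jaws open and shut, and the axes are right-handed (so a half turn about z gives the same grasp; the last joint's range is limited). The gripper opens to 87 mm and grips with 3 to 60 N. Pads are 19 mm wide; open, the fingers measure 117 mm over their backs; the gripper's body (75 mm by 190 mm) begins 51 mm behind the grasp point.
Start: joints at [60.991, 30.224, 82.088, -0, 67.689, -10.227], TCP at [0.201, 0.592, 0.292] pointing down, gripper open.
Joint ranges: [-176.69, 176.69], [-43.24, 126.21], [12.49, 139.97], [-82, 262], [0, 151.66], [-163.58, 163.58]. Speed limits (degrees/s): [159.86, 159.86, 180, 180, 180, 180].

INTERFACE

Orientations are given as a 3x3 rotation matrix whose columns are the frame's x, y, z axes.
In Python, from rig import bot, vision, nets gives the robot as it stands.
- The arm moves only by the tool play_rows, never from a script. Its argument "series" is a list of rows, each an object of numbers: "tx", "ty", "tz": the shift along the world's x, y, z as a fraction of full scale; "turn": the turn about the world's z as a fraction of full scale. A call has 1 to 10 rows; each row shifts and turns the commanded pose from where the row before left it; what a row does not reach is not made up. Full scale, the value 1, is 0.8 m for a shift and 60 degrees for a turn. A row lasts 1/10 s, in which the tool goes at most 50 mm and 8.59 degrees, less where a joint would pass 70% of its speed; a pose out of reach is approached as far as the arm can. A call with a number of a shift or a turn outside -1 to 1 is refused whole. A call with a gripper value outside its range is refused whole. "gripper" is the opening, from 0 (shut) to 1 (fully open), set as the call begins (left out, the last holds). The fingers move at their own pace and stop on an object; the grip force is fixed at half the most. Time passes only in rows, so rows that do not move let the fingers close. It gives the time, the measured TCP pose, the force and the opening at its end, in the units of the state.
- bot.read_state(): the state, without advancing time (a new reading comes with each control period).
- vision.capture(name): name is "scene" or "top" or "wrist"; returns a dict with "pixels" (384x512x3 uint8, blue, green, red), "fx", "fy", "cx", "cy" (pixels), "D" ([k1, k2, p1, p2, k3] as OpenCV has them; the pictures are not rectified), "extrinsics" (4x4, takes a point from camera to world coordinates). Camera axes: x right, y down, z forward; pixel columns grow to the right and rows downward; lengths in m; the calibration is good to about 2 mm. A picture is of the moment at which its call begins. There is no depth.
- bot.hand_in(): hands the job in, once; it reports no verdict.
Trained networks look in a picture, given as the dict that the camera call returned (one of the last four; its "shot" number tells which), for a name from the list of things; names that differ only in an ending like _2 or _b are one class to them, and where a whole thing is asked for, a point or a joint stands for the part that bears it (a point fixed in the world has none). Each returns a list of dicts, best first, with "confidence" (0 to 1); they miss things now and then, are a little off and sometimes report something else, mostly with a low value. They report only what shows in the picture. A call takes as long as a camera call.
- nets.look_for(picture, query): "at" ([column, row] as shares, 0 to 1, of the picture: columns of its width, rows of its height, amid what is visible of it).
- nets.masks_of(picture, query): "region" (384x512 bool, what is visible of it) and "at" ([column, row] as shares, 0 to 1, of the picture: columns of its width, rows of its height, amid what is visible of it).
The state is a dict: "time_s": time; "joint_positions": joint angles; "qvel": joint speeds; "tau": joint torques, N m; "position": TCP position; "tcp_rot": TCP orientation; "force": force on the tool from outside, world axes, zero at the start; "moment": the same for the moment, N m; "opening": opening from 0.0 (shut) to 1.0 (fully open).
Only numpy, scipy, OpenCV 4.12 (cv2) and the standard library are available. Lean on these libraries where they do the work, as an engineer would, in place of code of your own. Each camera call takes 0.05 s, during which the arm holds its last target.

TASK

The repaired drive's cover has to be locked. Take the square panel key with the flat wing handle out of the wooden stand, push it fully home in the square socket recessed in the drive's cover, and turn it clockwise (seen from above) as far as it goes. Be gentle: feel for the socket and do not force the key into the lock (a push of 10 to 15 N and a twist of 0.2 N m are plenty); leave the key standing in the socket, and leave everything else on the bench where it is.

Things in the scene. Friction and masses are not known exactly. Their poses are not given: they have to be found in the camera images.
- key: Steel square panel key, 78 mm long, about 120 g, upright in one of the stand's two holes (which one and its yaw vary), loose by a few mm, origin 16 mm above the bench. Origin: centre of the bit's lower end face; z up to the handle. Bit 12 x 12 mm, 24 mm long, faces square to x and y; collar 28 mm across (z 24 to 28), resting on the stand's top; shank 16 mm across (z 28 to 48). Lift it 26 mm to clear the stand
- key_wing (a point): The middle of the key's flat wing handle, 63 mm above the key's origin on its axis. The wing is 44 mm long along the key's x, 12 mm thick along its y (grip it across y) and 30 mm high (15 mm above and below this point)
- stand: Fixed wooden key stand, 75 x 190 x 40 mm high, origin at the centre of its underside; two 19 mm square holes 30 mm deep, 50 mm either side of the centre along its y
- case: Fixed drive unit lying on its back, 240 mm (x) x 320 mm (y), 90 mm high, green cover; origin at the centre of its underside. In its one square recess, 64 mm wide, centred at x -45, y -70 mm, sits the round steel lock: a rigid ring 52 mm across, 40 mm inside, round a turning core level with it. In the core's middle is the square socket, 13.5 mm wide with a 1 mm chamfer, 18 mm deep
- keyhole (a point): Centre of the square recess at the level of the cover's top (90 mm above the bench), axes parallel to the case's. NOT the lock's true centre: the lock is mounted off it by an unmeasured amount, up to 4.5 mm either way along the case's x and along its y, so the socket must be found by feel or sight. The flat face around the socket is 8 mm below this point; a key fully home has its lower end 26 mm below it
- core (a joint): Angle of the lock's core, rad: grows clockwise seen from above, from 0 (unlocked) to a hard stop at 1.25 (locked). It starts between 0 and 0.3, has a friction of about 0.06 N m and stays where it is left. At 0 the socket's sides are parallel to the case's x and y; it has turned clockwise from there by this angle. The key fits in any of four yaws 90 degrees apart
- driver: bystander: round-handled nut driver standing in the stand's other hole: round bit, black round handle 30 mm across, 90 mm long. Its origin is the bottom of its bit
- meter: bystander: yellow handheld meter lying flat, 90 x 170 x 40 mm
- board: bystander: green circuit board lying flat, 130 x 170 mm, parts up to 24 mm high
- screwdriver: bystander: screwdriver lying flat
- spray: bystander: spray can, 52 mm across, 150 mm tall
- tray: bystander: grey parts tray, 90 x 120 x 22 mm
- terminal: bystander: grey terminal block, 22 x 60 x 25 mm

How it is judged:
By the outcome, as a careful person would: the job done as asked, in the order asked, and still so for the second after the job is handed in, with the robot touching nothing.
It also fails if it takes over 72 s, if anything falls off the work surface, if the arm or the gripper's body presses on something with over 40 N, if the wrist force passes 120 N, or if a joint passes its speed limit or range.

## Working session

There is one attempt and no reset: what is moved stays moved. The work goes in short steps, Python scripts to look and compute and a tool call to move; the robot and the scene stay as the last step left them, time stands still between calls to the robot, and variables do not carry over. Pictures are saved under pics/ and viewed, and the job is handed in when it is done.

Besides the shell and the picture viewer there is one more tool, called as a command line: name --argument value ..., lists and objects as JSON in quotes. play_rows: Moves the arm, as the interface text tells. Shift numbers are shares of 0.8 m and turn numbers shares of 60 degrees, none past 1 either way. Its arguments: {"type":"object","properties":{"series":{"type":"array"},"gripper":{"type":"number"}},"required":["series"]}

```bash
ls; mkdir -p pics
cat > h.py <<'E'
import numpy as np, cv2
from rig import bot, vision, nets
def cap(n,save=None):
    p=vision.capture(n)
    if save: cv2.imwrite(f'pics/{save}.png',p['pixels'])
    return p
def K(p): return np.array([[p['fx'],0,p['cx']],[0,p['fy'],p['cy']],[0,0,1]])
def ray(p,uv):
    n=cv2.undistortPoints(np.array([[uv]],float),K(p),np.array(p['D']))[0,0]
    E=np.array(p['extrinsics']); d=E[:3,:3]@np.array([n[0],n[1],1]); return E[:3,3],d/np.linalg.norm(d)
def atz(p,uv,z):
    o,d=ray(p,uv); return o+d*(z-o[2])/d[2]
def proj(p,X):
    E=np.linalg.inv(np.array(p['extrinsics'])); X=np.atleast_2d(X)
    return cv2.projectPoints((X@E[:3,:3].T+E[:3,3]).reshape(-1,1,3),np.zeros(3),np.zeros(3),K(p),np.array(p['D']))[0][:,0]
def tri(rs):
    A=0;b=0
    for o,d in rs:
        M=np.eye(3)-np.outer(d,d);A=A+M;b=b+M@o
    X=np.linalg.solve(A,b); return X,[np.linalg.norm((np.eye(3)-np.outer(d,d))@(X-o)) for o,d in rs]
E
python3 - <<'E'
from h import *
s=bot.read_state(); print(s, bot.tips_ahead)
for n in ['scene','top','wrist']:
    p=cap(n,n+'0'); print(n,p['fx'],p['D'],np.round(p['extrinsics'],3).tolist())
    for q in ['key','key_wing','stand','case','keyhole','core','driver']:
        try: print(q,[(np.round(np.array(r['at'])*[512,384],1).tolist(),round(r['confidence'],2)) for r in nets.look_for(p,q)][:3])
        except Exception as e: print(q,e)
E
```

```text
pics
{'time_s': 0.0, 'joint_positions': array([ 6.09904611e+01,  3.02784086e+01,  8.21553876e+01,  2.29915292e-03,
        6.76897915e+01, -1.02275925e+01]), 'qvel': array([-0.03547089, -0.0204404 , -0.04821305,  0.03495032, -0.07520154,
        0.02977645]), 'tau': array([-1.07222811e-03, -4.40037954e+01, -1.76596802e+01,  6.33649249e-02,
        5.80900535e-02, -1.55039261e-04]), 'position': array([0.20091215, 0.59121801, 0.291283  ]), 'tcp_rot': array([[ 3.21980713e-01,  9.46745614e-01, -1.07852009e-03],
       [ 9.46743863e-01, -3.21982246e-01, -1.86838683e-03],
       [-2.11615136e-03, -4.19497752e-04, -9.99997673e-01]]), 'force': array([-0.46535721, -0.72064124,  0.0020749 ]), 'moment': array([-0.0374676 ,  0.01824739,  0.01349706]), 'opening': 1.0016329682858518} 0.0697
scene 383.2453158786659 [0.02318476 0.         0.         0.         0.        ] [[-0.649, 0.622, -0.439, 0.981], [0.761, 0.538, -0.362, 0.414], [0.011, -0.569, -0.822, 0.888], [0.0, 0.0, 0.0, 1.0]]
key [([175.1, 122.3], 0.6), ([242.2, 199.7], 0.18)]
key_wing [([175.9, 121.9], 0.53)]
stand [([185.8, 146.2], 0.7
[... 180 characters left out ...]
540816  0.          0.          0.          0.        ] [[0.003, -0.998, 0.061, 0.485], [-1.0, -0.003, 0.004, 0.045], [-0.004, -0.061, -0.998, 1.192], [0.0, 0.0, 0.0, 1.0]]
key [([361.4, 205.4], 0.61)]
key_wing [([359.5, 205.1], 0.66), ([167.6, 252.0], 0.62)]
stand [([341.6, 198.7], 0.86)]
case [([225.2, 168.9], 0.77)]
keyhole [([228.8, 167.9], 0.81)]
core [([356.6, 204.8], 0.59), ([251.5, 178.5], 0.45)]
driver [([282.1, 244.3], 0.17)]
wrist 267.33124056401 [-0.03235757  0.          0.          0.          0.        ] [[0.322, 0.91, 0.262, 0.13], [0.947, -0.309, -0.089, 0.618], [0.0, 0.277, -0.961, 0.385], [0.0, 0.0, 0.0, 1.0]]
key []
key_wing []
stand []
case []
keyhole []
core []
driver []
```

View pics/scene0.png

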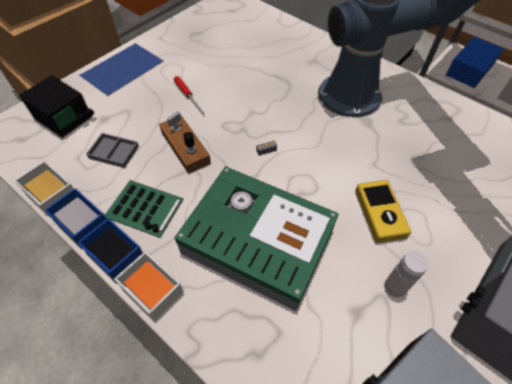

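View pics/top0.png

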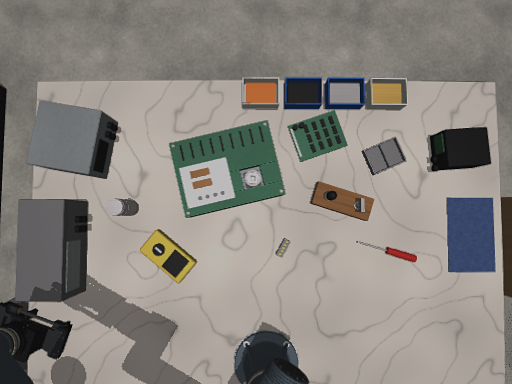

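View pics/wrist0.png

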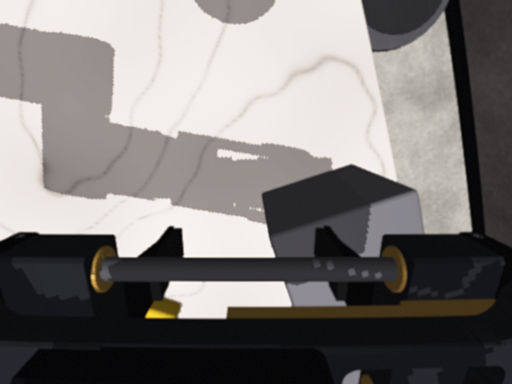

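The scene view shows the key at about (175,120) and the driver at (190,140) in the stand, with the lock at (241,200). In the top view the key is at (361,204), the driver at (331,195) and the lock at (251,178). I'll triangulate from these.

Run:
```python
from h import *
a=cap('scene');b=cap('top')
def loc(q,p):
    return [(np.array(r['at'])*[512,384],r['confidence']) for r in nets.masks_of(p,q)]
for q in ['key','case','stand','key_wing','core','driver']:
    for p,n in((a,'scene'),(b,'top')):
        for r in nets.masks_of(p,q)[:2]:
            m=r['region']; c=cv2.findContours(m.astype(np.uint8),0,1)[0]; c=max(c,key=cv2.contourArea)
            print(q,n,round(r['confidence'],2),np.round(np.array(r['at'])*[512,384],1),m.sum(),np.round(cv2.boxPoints(cv2.minAreaRect(c)),1).tolist())
print('lock',tri([ray(a,(241,199)),ray(b,(251.5,178))]))
print('key',tri([ray(a,(175.5,122)),ray(b,(360.5,205))]))
print(atz(b,(251.5,178),.082),atz(b,(360.5,205),.09), 'driver',atz(b,(331,195),.09))
cv2.imwrite('pics/t1.png',cv2.resize(b['pixels'][110:240,160:400],None,fx=3.2,fy=3.2,interpolation=cv2.INTER_CUBIC))
cv2.imwrite('pics/s1.png',cv2.resize(a['pixels'][90:310,150:350],None,fx=2.7,fy=2.7,interpolation=cv2.INTER_CUBIC))
```

```text
key scene 0.52 [175.4 120.7] 190 [[167.0, 112.0], [180.0, 112.0], [180.0, 131.0], [167.0, 131.0]]
key scene 0.49 [255.7 234.4] 13715 [[168.1999969482422, 251.60000610351562], [213.1999969482422, 154.6999969482422], [340.79998779296875, 213.89999389648438], [295.79998779296875, 310.79998779296875]]
key top 0.5 [359.5 206.4] 97 [[354.0, 210.0], [354.0, 198.0], [363.0, 198.0], [363.0, 210.0]]
case scene 0.91 [259.  234.9] 13581 [[168.8000030517578, 248.8000030517578], [214.89999389648438, 153.6999969482422], [341.6000061035156, 215.10000610351562], [295.5, 310.20001220703125]]
case top 0.62 [223.5 169.6] 7740 [[168.0, 142.5], [267.5, 119.5], [284.8999938964844, 195.0], [185.39999389648438, 218.0]]
case top 0.31 [362.7 203.7] 127 [[354.0, 198.0], [364.0, 198.0], [364.0, 211.0], [354.0, 211.0]]
stand scene 0.59 [185.  144.6] 1351 [[155.60000610351562, 125.9000015258789], [180.10000610351562, 109.5999984741211], [213.8000030517578, 160.1999969482422], [189.3000030517578, 176.5]]
stand scene 0.51 [259.5 234.1] 13831 [[166.5, 252.6999969482422], [211.5, 153.39999389648438], [341.399993896484
[... 591 characters left out ...]
5.0], [247.0, 206.0], [234.0, 206.0]]
core top 0.51 [252.2 178.1] 130 [[246.0, 172.0], [258.0, 172.0], [258.0, 184.0], [246.0, 184.0]]
driver scene 0.49 [186.5 139.1] 153 [[182.89999389648438, 133.60000610351562], [191.39999389648438, 131.89999389648438], [195.1999969482422, 151.1999969482422], [186.8000030517578, 152.8000030517578]]
lock (array([0.60088349, 0.04786993, 0.08821101]), [np.float64(2.542982266573186e-05), np.float64(2.5429822665551746e-05)])
key (array([ 0.5155765 , -0.29487258,  0.06557548]), [np.float64(0.004103445741509177), np.float64(0.004103445741509064)])
[0.60155255 0.04786735 0.082     ] [ 0.51758594 -0.29066261  0.09      ] driver [ 0.54842012 -0.1991299   0.09      ]
```

View pics/t1.png

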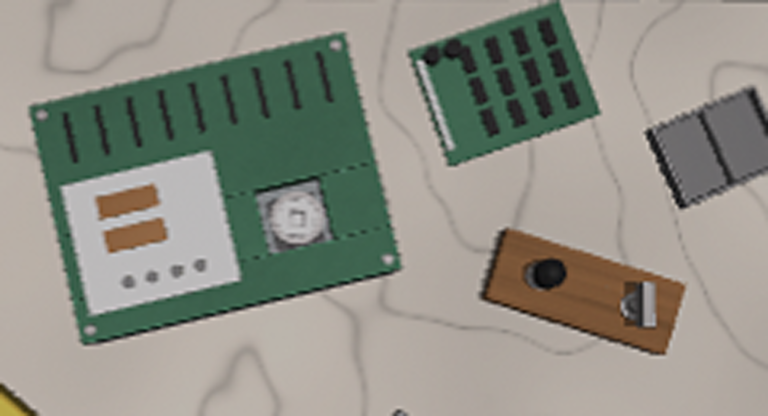

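View pics/s1.png

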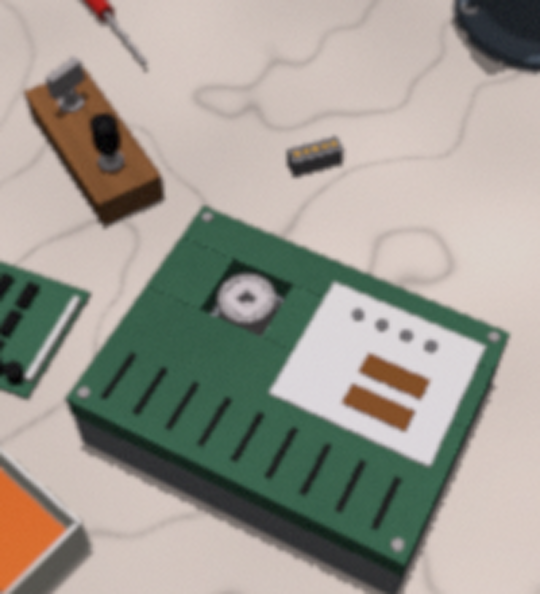

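play_rows --series '[{"tx":0.03,"ty":-0.038,"turn":0.0174},{"tx":0.03,"ty":-0.038,"turn":0.0174},{"tx":0.03,"ty":-0.038,"turn":0.0174},{"tx":0.03,"ty":-0.038,"turn":0.0174},{"tx":0.03,"ty":-0.038,"turn":0.0174},{"tx":0.03,"ty":-0.038,"turn":0.0174},{"tx":0.03,"ty":-0.038,"turn":0.0174},{"tx":0.03,"ty":-0.038,"turn":0.0174},{"tx":0.03,"ty":-0.038,"turn":0.0174}]'

```text
invalid input
```

play_rows --series '[{"tx":0.03,"ty":-0.038,"tz":-0.01,"turn":0.0174},{"tx":0.03,"ty":-0.038,"tz":-0.01,"turn":0.0174},{"tx":0.03,"ty":-0.038,"tz":-0.01,"turn":0.0174},{"tx":0.03,"ty":-0.038,"tz":-0.01,"turn":0.0174},{"tx":0.03,"ty":-0.038,"tz":-0.01,"turn":0.0174},{"tx":0.03,"ty":-0.038,"tz":-0.01,"turn":0.0174},{"tx":0.03,"ty":-0.038,"tz":-0.01,"turn":0.0174},{"tx":0.03,"ty":-0.038,"tz":-0.01,"turn":0.0174},{"tx":0.03,"ty":-0.038,"tz":-0.01,"turn":0.0174},{}]'

```text
invalid input
```

Run:
```python
from h import *
w=cap('wrist','w1'); s=bot.read_state(); print(s['position'],s['tcp_rot'][:,0],s['time_s'],s['force'])
cv2.imwrite('pics/w1b.png',cv2.resize(w['pixels'],None,fx=1.5,fy=1.5,interpolation=cv2.INTER_CUBIC))
import pickle; pickle.dump(w,open('w1.pkl','wb'))
```

```text
[0.20118645 0.59172068 0.29226757] [3.21954797e-01 9.46755040e-01 5.18995808e-05] 1.95 [ 0.17101782  0.61164828 -0.558406  ]
```

View pics/w1b.png

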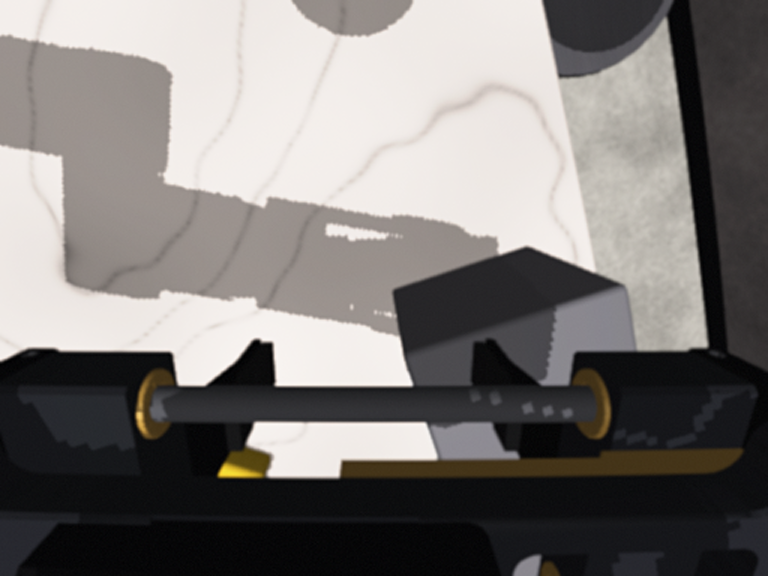

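The rows may need all four numbers each, so I'll try that. The wrist view only shows bench and gripper so far.

play_rows --series '[{"tx":0.03,"ty":-0.038,"tz":0,"turn":0.0174},{"tx":0.03,"ty":-0.038,"tz":0,"turn":0.0174},{"tx":0.03,"ty":-0.038,"tz":0,"turn":0.0174},{"tx":0.03,"ty":-0.038,"tz":0,"turn":0.0174},{"tx":0.03,"ty":-0.038,"tz":0,"turn":0.0174},{"tx":0.03,"ty":-0.038,"tz":0,"turn":0.0174},{"tx":0.03,"ty":-0.038,"tz":0,"turn":0.0174},{"tx":0.03,"ty":-0.038,"tz":0,"turn":0.0174},{"tx":0.03,"ty":-0.038,"tz":0,"turn":0.0174}]'

```text
time_s: 2.85
position: [0.4181, 0.3168, 0.2925]
tcp_rot: [[0.162, 0.987, 0.001], [0.987, -0.162, 0.0], [0.0, 0.0, -1.0]]
force: [1.1, 0.5, -0.2]
opening: 0.997
```

play_rows --series '[{"tx":0.03,"ty":-0.038,"tz":-0.01,"turn":0.0174},{"tx":0.03,"ty":-0.038,"tz":-0.01,"turn":0.0174},{"tx":0.03,"ty":-0.038,"tz":-0.01,"turn":0.0174},{"tx":0.03,"ty":-0.038,"tz":-0.01,"turn":0.0174},{"tx":0.03,"ty":-0.038,"tz":-0.01,"turn":0.0174},{"tx":0.03,"ty":-0.038,"tz":-0.01,"turn":0.0174},{"tx":0.03,"ty":-0.038,"tz":-0.01,"turn":0.0174},{"tx":0.03,"ty":-0.038,"tz":-0.01,"turn":0.0174},{"tx":0.03,"ty":-0.038,"tz":-0.01,"turn":0.0174},{"tx":0,"ty":0,"tz":0,"turn":0}]'

```text
time_s: 3.85
position: [0.6364, 0.04, 0.2193]
tcp_rot: [[0.004, 1.0, 0.003], [1.0, -0.004, -0.002], [-0.002, 0.003, -1.0]]
force: [-0.3, -0.0, 0.3]
opening: 1.006
```

Run:
```python
from h import *
w=cap('wrist','w2'); s=bot.read_state(); print(s['position'],s['tcp_rot'][:,0],s['time_s'],s['force'])
cv2.imwrite('pics/w2b.png',cv2.resize(w['pixels'],None,fx=1.5,fy=1.5,interpolation=cv2.INTER_CUBIC))
import pickle; pickle.dump(w,open('w2.pkl','wb'))
```

```text
[0.63447663 0.04217035 0.21949225] [ 3.51229617e-03  9.99993828e-01 -8.52320641e-05] 3.9 [-0.91452486  0.38911766 -0.11940753]
```

View pics/w2b.png

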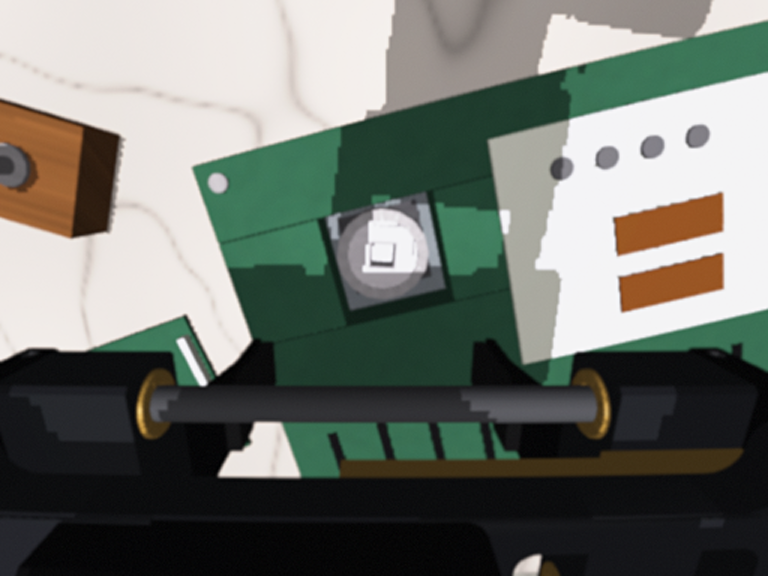

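Run:
```python
from h import *
import pickle
w=pickle.load(open('w2.pkl','rb'))
c=w['pixels'][115:225,200:315]
g=cv2.resize(c,None,fx=5.2,fy=5.2,interpolation=cv2.INTER_CUBIC)
g=cv2.convertScaleAbs(255*(g/255.)**0.8)
for i in range(200,315,10): cv2.putText(g,str(i),(int((i-200)*5.2),10),0,.35,(0,0,255)); cv2.line(g,(int((i-200+.5)*5.2),12),(int((i-199.5)*5.2),18),(0,0,255))
for i in range(115,225,10): cv2.putText(g,str(i),(0,int((i-115+.5)*5.2)),0,.35,(0,0,255))
cv2.imwrite('pics/w2z.png',g)
```

```text
(no output)
```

View pics/w2z.png

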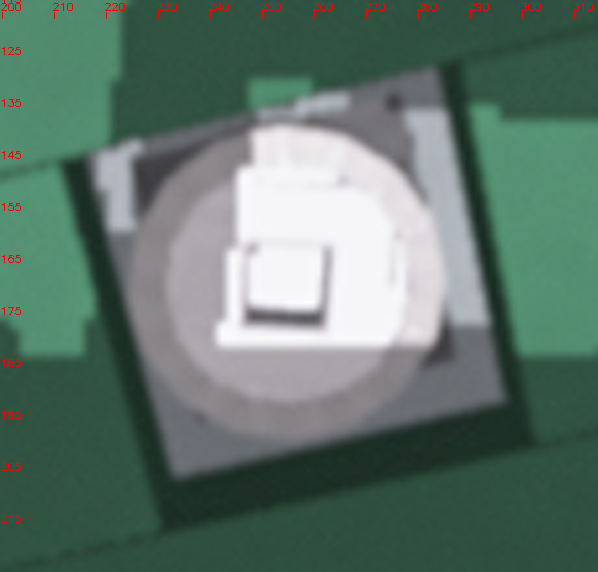

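The wrist view shows the lock ring and socket concentric at about (254.7,169), and the recess edges put the case yaw near +13°. The socket is almost aligned with the world axes.

Run:
```python
from h import *
import pickle
w=pickle.load(open('w2.pkl','rb'))
f=lambda x,y:(200+x/5.2-.5,115+y/5.2-.5)
print('lock',atz(w,f(287,284),.082))
for n,z,pts in [('sock',.082,[(248,245),(328,243),(324,328),(244,325)]),('rec bottom',.082-.0,[(175,478),(505,402)]),('recess top edges L',.09,[(62,160),(165,530)]),('R',.09,[(460,62),(535,445)])]:
    P=[atz(w,f(*p),z) for p in pts]; print(n,np.round(P,4).tolist(),np.mean(P,0), [np.degrees(np.arctan2(*(b-a)[[1,0]])).round(1) for a,b in zip(P,P[1:])])
# case corner edge rows in top view for yaw
b=cap('top')
# key detail
print('ring diam',np.linalg.norm(atz(w,f(130,282),.082)-atz(w,f(447,282),.082)))
print('grasp px',proj(w,[bot.read_state()['position']+np.array([0,0,-.051]),bot.read_state()['position']+np.array([0,0,-.114])]))
```

```text
lock [0.60084    0.04710805 0.082     ]
sock [[0.5943, 0.0406, 0.082], [0.594, 0.0539, 0.082], [0.6083, 0.0534, 0.082], [0.6078, 0.0399, 0.082]] [0.60110535 0.04693977 0.082     ] [np.float64(91.2), np.float64(-2.1), np.float64(-92.4)]
rec bottom [[0.6348, 0.0278, 0.082], [0.6213, 0.0844, 0.082]] [0.62802979 0.05609199 0.082     ] [np.float64(103.4)]
recess top edges L [[0.5796, 0.0115, 0.09], [0.6414, 0.0264, 0.09]] [0.61051447 0.01894409 0.09      ] [np.float64(13.5)]
R [[0.5649, 0.0736, 0.09], [0.6266, 0.0883, 0.09]] [0.59575361 0.08093728 0.09      ] [np.float64(13.4)]
ring diam 0.05286888700409943
grasp px [[251.73944436 249.05763414]
 [250.96579044 213.56034102]]
```

play_rows --series '[{"tx":-0.012,"ty":-0.052,"tz":0.005,"turn":0},{"tx":-0.012,"ty":-0.052,"tz":0.005,"turn":0},{"tx":-0.012,"ty":-0.052,"tz":0.005,"turn":0},{"tx":-0.012,"ty":-0.052,"tz":0.005,"turn":0},{"tx":-0.012,"ty":-0.052,"tz":0.005,"turn":0},{"tx":-0.012,"ty":-0.052,"tz":0.005,"turn":0},{"tx":-0.012,"ty":-0.052,"tz":0.005,"turn":0},{"tx":-0.012,"ty":-0.052,"tz":0.005,"turn":0},{"tx":0,"ty":0,"tz":0,"turn":0},{"tx":0,"ty":0,"tz":0,"turn":0}]'

```text
time_s: 4.95
position: [0.5559, -0.2877, 0.2526]
tcp_rot: [[0.001, 1.0, -0.0], [1.0, -0.001, 0.001], [0.001, -0.0, -1.0]]
force: [-1.1, 0.4, -0.2]
opening: 1.002
```

Run:
```python
from h import *
w=cap('wrist','w3'); s=bot.read_state(); print(s['position'],s['tcp_rot'][:,0],s['time_s'],s['force'])
cv2.imwrite('pics/w3b.png',cv2.resize(w['pixels'][0:290],None,fx=1.5,fy=1.5,interpolation=cv2.INTER_CUBIC))
import pickle; pickle.dump(w,open('w3.pkl','wb'))
for q in ['key','key_wing','driver']:
  print(q,[(np.array(r['at'])*[512,384],r['confidence']) for r in nets.look_for(w,q)][:2])
```

```text
[ 0.55608714 -0.28659466  0.25230665] [-7.13829743e-04  9.99998594e-01  1.51737350e-03] 5.0 [-0.31915074  0.83159008  0.19089483]
key [(array([240.9984, 155.5968]), 0.6)]
key_wing [(array([238.7968, 156.288 ]), 0.69)]
driver [(array([330.0864, 189.1968]), 0.96)]
```

View pics/w3b.png

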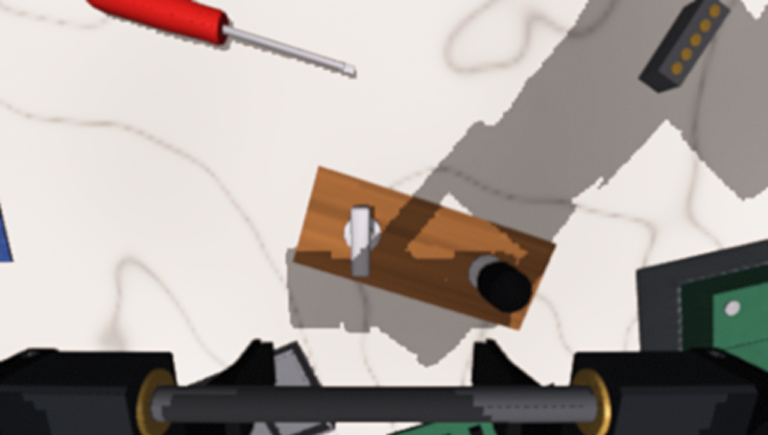

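Run:
```python
from h import *
import pickle
w=pickle.load(open('w3.pkl','rb'))
c=w['pixels'][110:220,190:370]
g=cv2.resize(c,None,fx=4.4,fy=4.4,interpolation=cv2.INTER_CUBIC)
for i in range(190,370,10): cv2.putText(g,str(i),(int((i-190+.5)*4.4),10),0,.35,(0,0,255)); cv2.line(g,(int((i-190+.5)*4.4),12),(int((i-190+.5)*4.4),18),(0,0,255))
for i in range(110,220,10): cv2.putText(g,str(i),(0,int((i-110+.5)*4.4)),0,.35,(0,0,255))
cv2.imwrite('pics/w3z.png',g)
```

```text
(no output)
```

View pics/w3z.png

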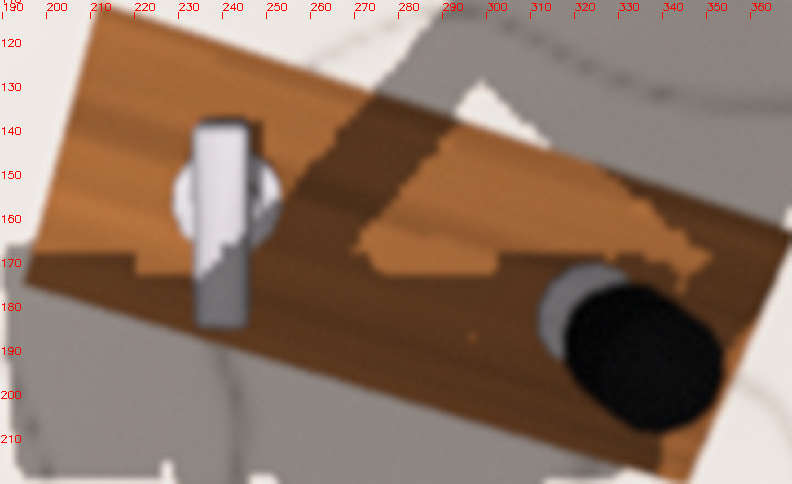

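Run:
```python
from h import *
import pickle
w=pickle.load(open('w3.pkl','rb')); b=cap('top'); a=cap('scene')
f=lambda x,y:(190+x/4.4-.5,110+y/4.4-.5)
P=[atz(w,f(*p),.094) for p in [(193,124),(248,124),(248,327),(194,327)]]
print(np.round(P,4).tolist(),np.mean(P,0),'L',np.linalg.norm(P[0]-P[3]),np.linalg.norm(P[0]-P[1]))
print('collar',atz(w,f(228,195),.044),'diam',np.linalg.norm(atz(w,f(173,195),.044)-atz(w,f(283,195),.044)))
print('wing tri',tri([ray(w,f(221,225)),ray(b,(362.2,204.6))]))
print('driver',tri([ray(w,f(650,355)),ray(b,(331,195))]))
g=cv2.resize(b['pixels'][170:230,300:380],None,fx=8,fy=8,interpolation=cv2.INTER_CUBIC); cv2.imwrite('pics/t2.png',g)
g=cv2.resize(a['pixels'][95:180,145:225],None,fx=7,fy=7,interpolation=cv2.INTER_CUBIC); cv2.imwrite('pics/s2.png',g)
```

```text
[[0.4944, -0.2996, 0.094], [0.4945, -0.2881, 0.094], [0.5379, -0.2882, 0.094], [0.5379, -0.3, 0.094]] [ 0.51617437 -0.2939614   0.094     ] L 0.04344995021779133 0.011488430331040798
collar [ 0.51490619 -0.29363578  0.044     ] diam 0.027987085996103042
wing tri (array([ 0.51727456, -0.29452969,  0.09262322]), [np.float64(0.0016013173596266658), np.float64(0.0016013173596267154)])
driver (array([ 0.54683981, -0.19850458,  0.09018016]), [np.float64(0.0016617261559579903), np.float64(0.001661726155958026)])
```

View pics/t2.png

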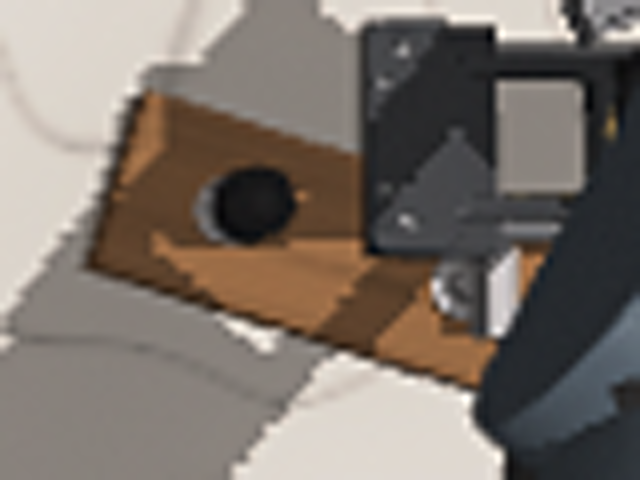

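View pics/s2.png

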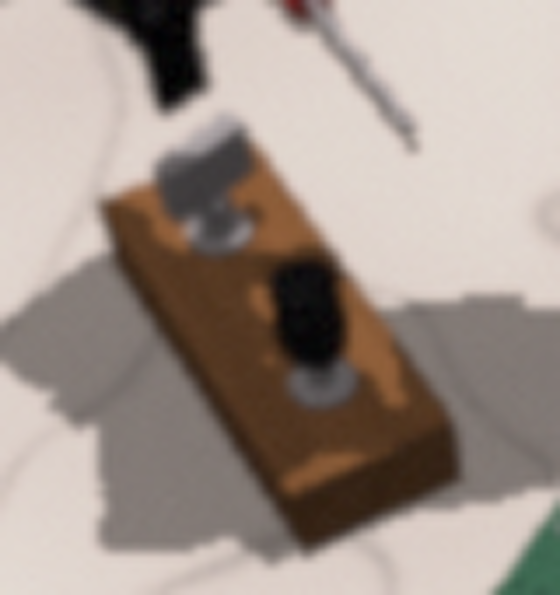

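The wing is centred near (0.5155,-0.294) with its yaw about 0°, and its measured size is 43.5 x 11.5 mm, with the top at about 93 mm, which matches the text. The driver's top is at about 0.09–0.106 m, so it clears the gripper body at 0.13 m. I'll descend now.

play_rows --series '[{"tx":-0.025,"ty":-0.0045,"tz":0,"turn":0},{"tx":-0.0255,"ty":-0.0045,"tz":0,"turn":0},{"tx":0,"ty":0,"tz":-0.025,"turn":0},{"tx":0,"ty":0,"tz":-0.025,"turn":0},{"tx":0,"ty":0,"tz":-0.025,"turn":0},{"tx":0,"ty":0,"tz":-0.025,"turn":0},{"tx":0,"ty":0,"tz":0,"turn":0}]'

```text
time_s: 5.95
position: [0.5148, -0.2936, 0.1697]
tcp_rot: [[-0.001, 1.0, -0.005], [1.0, 0.001, 0.004], [0.004, -0.005, -1.0]]
force: [-0.6, 0.5, -0.0]
opening: 0.998
```

Run:
```python
from h import *
w=cap('wrist','w4'); s=bot.read_state(); print(s['position'],s['tcp_rot'][:,0],s['time_s'],s['force'])
cv2.imwrite('pics/w4b.png',cv2.resize(w['pixels'][60:300,100:400],None,fx=2.4,fy=2.4,interpolation=cv2.INTER_CUBIC))
import pickle; pickle.dump(w,open('w4.pkl','wb'))
```

```text
[ 0.51561368 -0.29426015  0.17114542] [-0.00121047  0.99999669  0.00227052] 6.0 [-0.18065857 -0.50887236  0.6469061 ]
```

View pics/w4b.png

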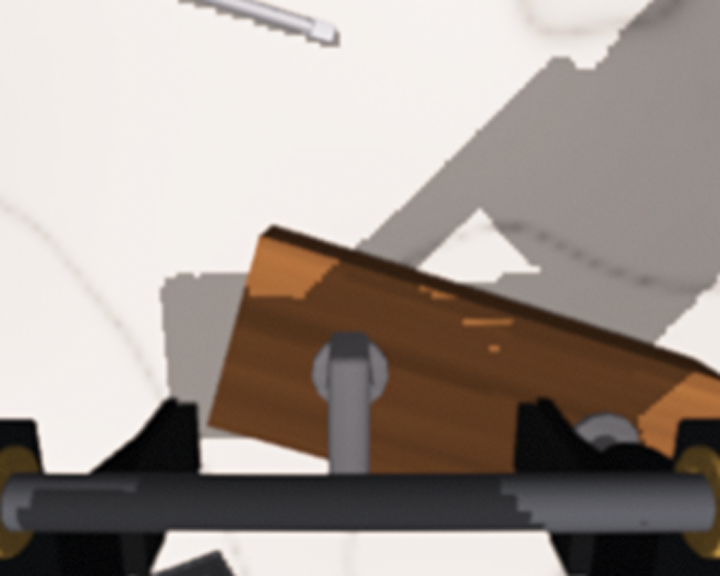

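Run:
```python
from h import *
import pickle
w=pickle.load(open('w4.pkl','rb')); p=bot.read_state()['position']
f=lambda x,y:(100+x/2.4-.5,60+y/2.4-.5)
for q in [(329,360),(369,360),(349.5,360)]: print(atz(w,f(*q),.094))
print('finger mid at tips', proj(w,[p+[0,0,-.0697],p+[0,0.0435,-.0697],p+[0,-.0435,-.0697],p+[0,0,-.051]]), f(198,420),f(517,420))
```

```text
[ 0.49501339 -0.29938801  0.094     ]
[ 0.49501107 -0.28833203  0.094     ]
[ 0.49501197 -0.29372237  0.094     ]
finger mid at tips [[244.279883   242.79021027]
 [310.20620369 242.68770996]
 [178.25589571 242.71793438]
 [243.93804672 256.38877862]] (182.0, 234.5) (314.9166666666667, 234.5)
```

play_rows --series '[{"tx":0.0012,"ty":-0.0025,"tz":-0.017,"turn":0},{"tx":0,"ty":0,"tz":-0.017,"turn":0},{"tx":0,"ty":0,"tz":-0.017,"turn":0},{"tx":0,"ty":0,"tz":0,"turn":0}]'

```text
time_s: 6.4
position: [0.5158, -0.2966, 0.1292]
tcp_rot: [[-0.0, 1.0, -0.003], [1.0, 0.0, 0.003], [0.003, -0.003, -1.0]]
force: [0.1, -0.2, 0.2]
opening: 1.001
```

play_rows --series '[{"tx":0,"ty":0,"tz":0,"turn":0},{"tx":0,"ty":0,"tz":0,"turn":0},{"tx":0,"ty":0,"tz":0,"turn":0},{"tx":0,"ty":0,"tz":0,"turn":0},{"tx":0,"ty":0,"tz":0,"turn":0},{"tx":0,"ty":0,"tz":0,"turn":0},{"tx":0,"ty":0,"tz":0,"turn":0},{"tx":0,"ty":0,"tz":0,"turn":0}]' --gripper 0

```text
time_s: 7.2
position: [0.5169, -0.2975, 0.1315]
tcp_rot: [[-0.0, 1.0, 0.0], [1.0, 0.0, -0.0], [-0.0, 0.0, -1.0]]
force: [1.1, -0.0, -0.3]
opening: 0.357
```

Run:
```python
from h import *
w=cap('wrist','w5'); s=bot.read_state(); print(s['position'],s['tcp_rot'][:,0],s['time_s'],s['force'],s['moment'],s['opening'],w['cx'],w['cy'])
cv2.imwrite('pics/w5b.png',cv2.resize(w['pixels'][60:300,100:400],None,fx=2.4,fy=2.4,interpolation=cv2.INTER_CUBIC))
```

```text
[ 0.51694036 -0.29748337  0.1314581 ] [-1.55383337e-04  9.99999988e-01  1.59539712e-06] 7.25 [-0.99544149  0.32312819 -0.11518507] [ 0.01274694  0.03068982 -0.01775268] 0.31305769885824064 248.49055118030918 198.73792953814356
```

View pics/w5b.png

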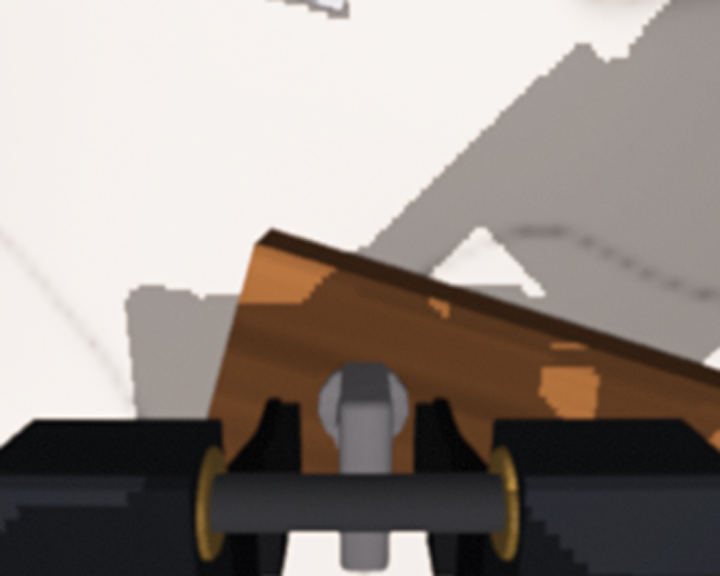

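The key is centred between the fingers, which are still closing.

play_rows --series '[{"tx":0,"ty":0,"tz":0,"turn":0},{"tx":0,"ty":0,"tz":0,"turn":0},{"tx":0,"ty":0,"tz":0,"turn":0},{"tx":0,"ty":0,"tz":0,"turn":0},{"tx":0,"ty":0,"tz":0,"turn":0},{"tx":0,"ty":0,"tz":0,"turn":0}]'

```text
time_s: 7.85
position: [0.5169, -0.2973, 0.1314]
tcp_rot: [[-0.0, 1.0, -0.0], [1.0, 0.0, 0.0], [0.0, -0.0, -1.0]]
force: [-0.3, 1.6, 0.6]
opening: 0.148
```

play_rows --series '[{"tx":0,"ty":0,"tz":0.0125,"turn":0},{"tx":0,"ty":0,"tz":0.0125,"turn":0},{"tx":0,"ty":0,"tz":0.025,"turn":0},{"tx":0,"ty":0,"tz":0.05,"turn":0},{"tx":0,"ty":0,"tz":0.05,"turn":0},{"tx":0,"ty":0,"tz":0,"turn":0}]'

```text
time_s: 8.45
position: [0.5197, -0.3, 0.2584]
tcp_rot: [[-0.0, 1.0, 0.011], [1.0, 0.001, -0.01], [-0.01, 0.011, -1.0]]
force: [-0.2, -0.6, -1.7]
opening: 0.146
```

Run:
```python
from h import *
w=cap('wrist','w6');a=cap('scene','s6'); s=bot.read_state(); print(s['position'],s['tcp_rot'][:,0],s['time_s'],s['force'],s['moment'],s['opening'])
cv2.imwrite('pics/w6b.png',cv2.resize(w['pixels'][60:300,100:400],None,fx=2.4,fy=2.4,interpolation=cv2.INTER_CUBIC))
```

```text
[ 0.51722831 -0.29790059  0.2532617 ] [-1.65850152e-04  9.99996806e-01 -2.52206978e-03] 8.55 [-0.18057999  0.2313741  -2.21773242] [0.09360761 0.03731123 0.00025195] 0.14945414300386625
```

View pics/w6b.png

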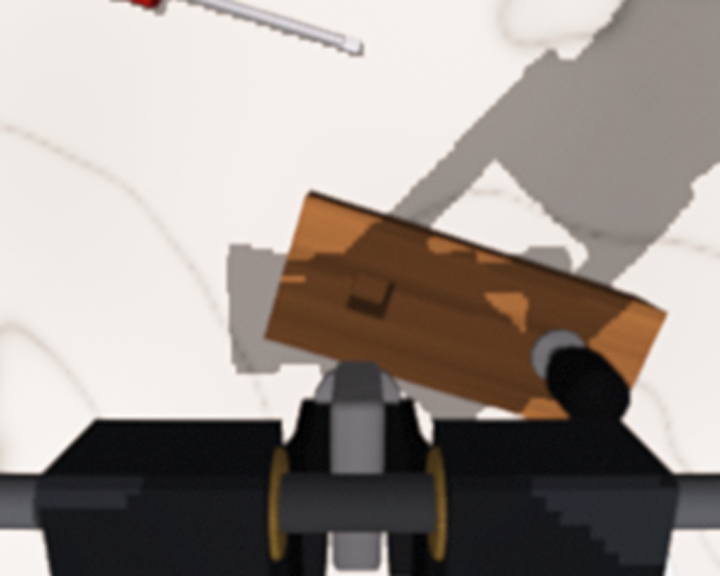

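View pics/s6.png

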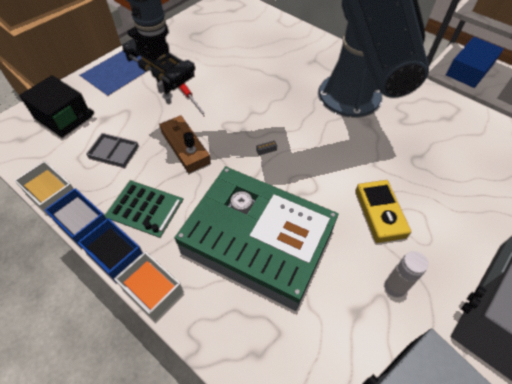

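The key is held (opening 0.149 on a 12 mm wing) and hangs straight at column 249. The stand and driver are undisturbed. I'll carry it to just beside the lock at a safe height and look.

play_rows --series '[{"tx":0.018,"ty":0.054,"tz":0,"turn":0},{"tx":0.018,"ty":0.054,"tz":0,"turn":0},{"tx":0.018,"ty":0.054,"tz":0,"turn":0},{"tx":0.018,"ty":0.054,"tz":0,"turn":0},{"tx":0.018,"ty":0.054,"tz":0,"turn":0},{"tx":0.018,"ty":0.054,"tz":0,"turn":0},{"tx":0.018,"ty":0.054,"tz":0,"turn":0},{"tx":0.0165,"ty":0.053,"tz":0,"turn":0},{"tx":0,"ty":0,"tz":0,"turn":0},{"tx":0,"ty":0,"tz":0,"turn":0}]'

```text
time_s: 9.55
position: [0.6299, 0.0486, 0.2495]
tcp_rot: [[-0.003, 1.0, -0.004], [1.0, 0.003, -0.0], [-0.0, -0.004, -1.0]]
force: [-0.3, -0.8, -2.7]
opening: 0.145
```

Run:
```python
from h import *
import pickle
w=cap('wrist','w7'); 
for i in range(4):
    s=bot.read_state(); print(s['position'],s['tcp_rot'][:,0],s['time_s'],s['force'])
c=w['pixels'][110:260,180:320]
cv2.imwrite('pics/w7b.png',cv2.resize(c,None,fx=4,fy=4,interpolation=cv2.INTER_CUBIC))
pickle.dump(w,open('w7.pkl','wb'))
E=np.array(w['extrinsics']); R=s['tcp_rot']; print(R.T@(E[:3,3]-s['position']), R.T@E[:3,:3])
```

```text
[0.62987008 0.04735183 0.24971982] [-1.17054329e-03  9.99999243e-01 -3.78446955e-04] 9.6 [ 0.90380211 -0.95091522 -1.76567394]
[0.62987008 0.04735183 0.24971982] [-1.17054329e-03  9.99999243e-01 -3.78446955e-04] 9.6 [ 0.90380211 -0.95091522 -1.76567394]
[0.62987008 0.04735183 0.24971982] [-1.17054329e-03  9.99999243e-01 -3.78446955e-04] 9.6 [ 0.90380211 -0.95091522 -1.76567394]
[0.62987008 0.04735183 0.24971982] [-1.17054329e-03  9.99999243e-01 -3.78446955e-04] 9.6 [ 0.90380211 -0.95091522 -1.76567394]
[ 0.00281579 -0.07534195 -0.09239951] [[ 9.99997490e-01  2.06530299e-03  8.68577023e-04]
 [-2.22488835e-03  9.61072493e-01  2.76287373e-01]
 [-2.64148348e-04 -2.76288612e-01  9.61074676e-01]]
```

View pics/w7b.png

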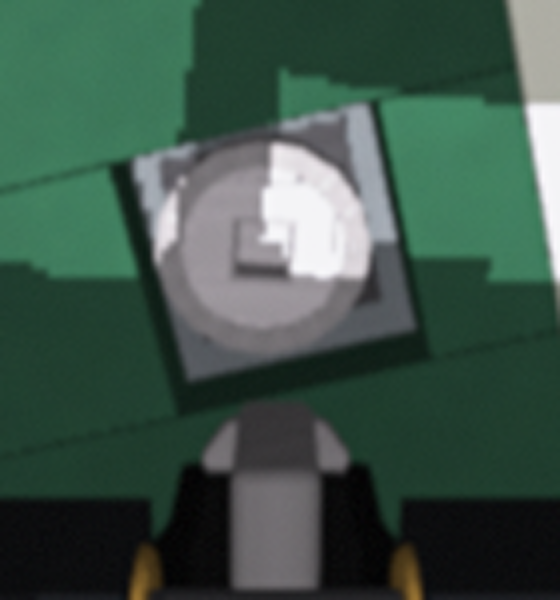

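Run:
```python
from h import *
import pickle
w=pickle.load(open('w7.pkl','rb'))
f=lambda x,y:(180+x/4-.5,110+y/4-.5)
R=np.array([[0,1,0],[1,0,0],[0,0,-1.]]); E=np.array(w['extrinsics'])
tcp=np.array([.6299,.0474,.2497])  # consistent reading
T=lambda P:R.T@(P-tcp)
top=T(atz(w,f(276,473),tcp[2]-.0374)); low=T(atz(w,f(277.5,404),tcp[2]-.0674))
print('wing near top',top,'low',low, 'width',atz(w,f(321,473),tcp[2]-.0374)-atz(w,f(231,473),tcp[2]-.0374))
cl=[T(atz(w,f(x,470),tcp[2]-.0874)) for x in(203,350)]; print('collar chord',cl)
for c in [(262.5,245.5),(264,247)]: print('lock',T(atz(w,f(*c),.082)),atz(w,f(*c),.082))
```

```text
wing near top [ 0.00288466 -0.02241212  0.0374    ] low [ 0.00312047 -0.02194779  0.0674    ] width [-4.03767971e-05  1.17476714e-02  0.00000000e+00]
collar chord [array([-0.01023304, -0.00272424,  0.0874    ]), array([ 0.01630932, -0.00281537,  0.0874    ])]
lock [-0.00046966 -0.02970594  0.1677    ] [0.60019406 0.04693034 0.082     ]
lock [-1.00605902e-04 -2.93343460e-02  1.67700000e-01] [0.60056565 0.04729939 0.082     ]
```

The wrist view shows the lock ring centred at about (245.2,171) and the key wing end at column 248.5. Relative to the key axis, the lock is at dx = -29.3 mm, dy = -3.3 mm. I'll move over it, lower partly and look again.

play_rows --series '[{"tx":-0.0183,"ty":-0.002,"tz":0,"turn":0},{"tx":-0.0183,"ty":-0.002,"tz":0,"turn":0},{"tx":0,"ty":0,"tz":-0.02,"turn":0},{"tx":0,"ty":0,"tz":-0.02,"turn":0},{"tx":0,"ty":0,"tz":-0.006,"turn":0},{"tx":0,"ty":0,"tz":0,"turn":0},{"tx":0,"ty":0,"tz":0,"turn":0}]'

```text
time_s: 10.3
position: [0.6019, 0.0433, 0.2149]
tcp_rot: [[0.001, 1.0, 0.0], [1.0, -0.001, -0.0], [-0.0, 0.0, -1.0]]
force: [0.6, 0.0, -1.1]
opening: 0.149
```

Run:
```python
from h import *
import pickle
w=cap('wrist','w8'); s=bot.read_state();print(s['position'],s['tcp_rot'][:,0],s['time_s'],s['force'])
c=w['pixels'][130:260,180:320]
cv2.imwrite('pics/w8b.png',cv2.resize(c,None,fx=4,fy=4,interpolation=cv2.INTER_CUBIC))
pickle.dump((w,s),open('w8.pkl','wb'))
a=cap('scene');b=cap('top')
cv2.imwrite('pics/s8.png',cv2.resize(a['pixels'][150:240,200:300],None,fx=6,fy=6,interpolation=cv2.INTER_CUBIC))
```

```text
[0.60211191 0.04348405 0.2152148 ] [ 5.78599591e-04  9.99999807e-01 -2.26674808e-04] 10.35 [-0.00441     0.85903047 -1.64483169]
```

View pics/w8b.png

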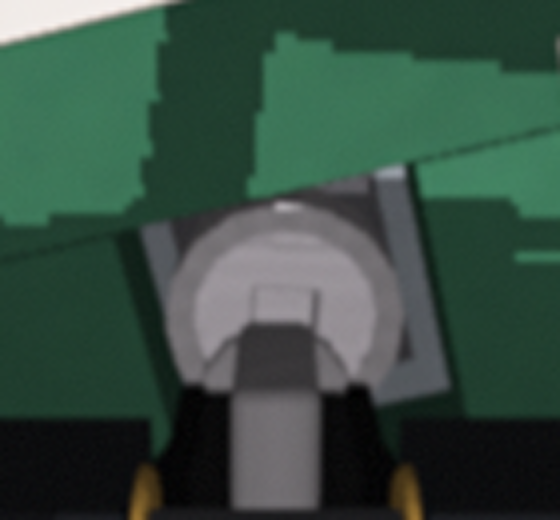

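View pics/s8.png

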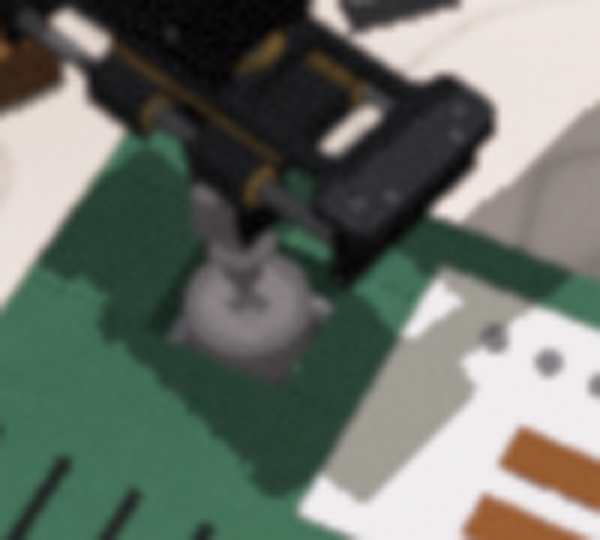

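Run:
```python
from h import *
import pickle
w,s=pickle.load(open('w8.pkl','rb'))
f=lambda x,y:(180+x/4-.5,130+y/4-.5)
R=s['tcp_rot']; tcp=s['position']
R=np.array([[0,1,0],[1,0,0],[0,0,-1.]])
T=lambda P:R.T@(P-tcp)
print('wing top',T(atz(w,f(276,393),tcp[2]-.0374)),'low',T(atz(w,f(277.5,325),tcp[2]-.0674)))
L=[T(atz(w,f(*p),.082)) for p in [(166,322),(404,322),(285,203),(285,322),(254,287),(320,290)]]
print(np.round(L,4)); print('ring c', (L[0]+L[1])/2, L[2]+[0,.026,0], 'sock', (L[4]+L[5])/2+[0,.00675,0], np.degrees(np.arctan2(*(L[5]-L[4])[[1,0]])))
```

```text
wing top [ 0.00159676 -0.02253554  0.0374    ] low [ 0.00183344 -0.0217604   0.0674    ]
[[-0.0229 -0.0003  0.1332]
 [ 0.03   -0.0002  0.1332]
 [ 0.0035 -0.0272  0.1332]
 [ 0.0036 -0.0003  0.1332]
 [-0.0033 -0.0084  0.1332]
 [ 0.0113 -0.0077  0.1332]]
ring c [ 0.00358834 -0.00025315  0.1332148 ] [ 0.00353953 -0.00123492  0.1332148 ] sock [ 0.00401585 -0.00127657  0.1332148 ] 2.751902409189404
```

The socket corners are at crop (254,287) and (320,290). The lock is about +2 mm in y and -1 mm in x from the key axis, with the socket turned about 2° clockwise. I'll correct and descend to just above the face.

play_rows --series '[{"tx":-0.0012,"ty":0.0025,"tz":0,"turn":-0.033},{"tx":0,"ty":0,"tz":-0.009,"turn":0},{"tx":0,"ty":0,"tz":-0.008,"turn":0},{"tx":0,"ty":0,"tz":0,"turn":0},{"tx":0,"ty":0,"tz":0,"turn":0}]'

```text
time_s: 10.95
position: [0.6006, 0.0461, 0.2006]
tcp_rot: [[0.034, 0.999, -0.001], [0.999, -0.034, 0.0], [0.0, -0.001, -1.0]]
force: [-0.5, -0.2, -1.2]
opening: 0.146
```

Run:
```python
from h import *
import pickle
w=cap('wrist','w9'); s=bot.read_state();print(s['position'],s['tcp_rot'][:,0],s['time_s'],s['force'],s['moment'])
c=w['pixels'][130:260,180:320]
cv2.imwrite('pics/w9b.png',cv2.resize(c,None,fx=5,fy=5,interpolation=cv2.INTER_CUBIC))
pickle.dump((w,s),open('w9.pkl','wb'))
a=cap('scene')
cv2.imwrite('pics/s9.png',cv2.resize(a['pixels'][165:225,210:280],None,fx=9,fy=9,interpolation=cv2.INTER_CUBIC))
```

```text
[0.60073564 0.04610744 0.20085955] [ 3.40731693e-02  9.99419341e-01 -1.63803025e-05] 11.0 [-0.17080632 -0.35759153 -1.71420677] [ 0.03835226  0.02402041 -0.01409019]
```

View pics/w9b.png

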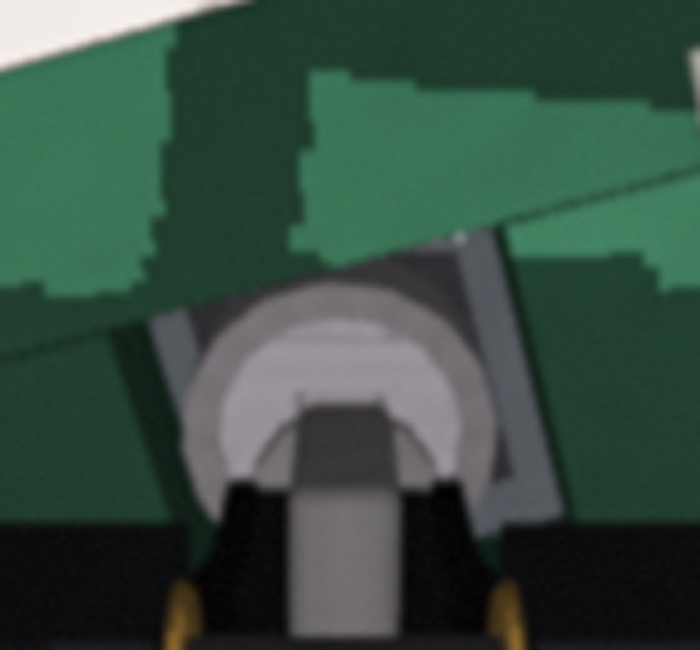

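View pics/s9.png

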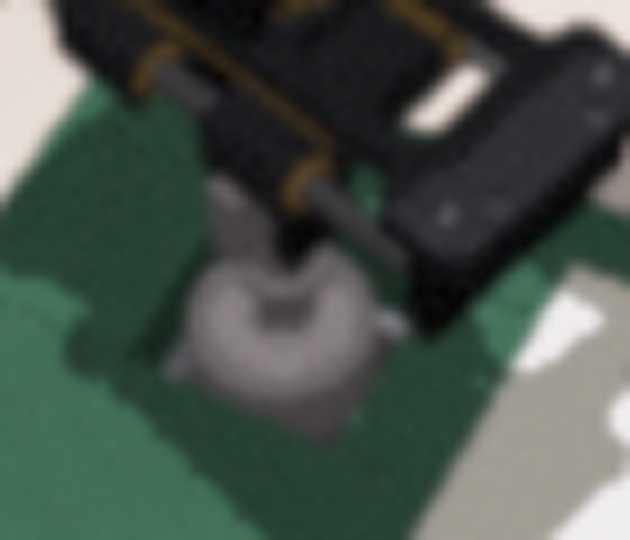

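Run:
```python
from h import *
import pickle
w,s=pickle.load(open('w9.pkl','rb'))
f=lambda x,y:(180+x/5-.5,130+y/5-.5)
tcp=s['position']; R=s['tcp_rot']
T=lambda P:R.T@(P-tcp)
print('wing top',T(atz(w,f(346,489),tcp[2]-.0374)),'low',T(atz(w,f(345.5,404),tcp[2]-.0674)))
L=[T(atz(w,f(*p),.082)) for p in [(182,430),(496,430),(339,282),(220,420),(460,420),(339,318)]]
print(np.round(L,4)); print('ring c', (L[0]+L[1])/2, L[2]+[0,.026,0], L[5]+[0,.02,0],(L[3]+L[4])/2)
```

```text
wing top [ 0.0019164  -0.02282281  0.0374059 ] low [ 0.00188202 -0.02212814  0.06740573]
[[-0.0255 -0.0003  0.1189]
 [ 0.0271 -0.0003  0.1189]
 [ 0.0009 -0.0258  0.1189]
 [-0.0191 -0.0021  0.1189]
 [ 0.0211 -0.0021  0.1189]
 [ 0.0009 -0.0197  0.1189]]
ring c [ 0.00083356 -0.00032209  0.11885963] [0.00085558 0.0002355  0.11886624] [0.00085061 0.00027487 0.11886467] [ 0.00100264 -0.00209615  0.11886009]
```

The offset is now about 1 mm, which is within the chamfer. I'll make a small correction and feel downward.

play_rows --series '[{"tx":0.0004,"ty":-0.001,"tz":-0.00125,"turn":0},{"tx":0,"ty":0,"tz":-0.00125,"turn":0},{"tx":0,"ty":0,"tz":-0.00125,"turn":0},{"tx":0,"ty":0,"tz":-0.00125,"turn":0},{"tx":0,"ty":0,"tz":-0.00125,"turn":0}]'

```text
time_s: 11.55
position: [0.601, 0.0453, 0.196]
tcp_rot: [[0.034, 0.999, -0.0], [0.999, -0.034, 0.0], [0.0, -0.0, -1.0]]
force: [0.0, -0.2, -1.2]
opening: 0.143
```

play_rows --series '[{"tx":0,"ty":0,"tz":-0.00125,"turn":0},{"tx":0,"ty":0,"tz":-0.00125,"turn":0},{"tx":0,"ty":0,"tz":0,"turn":0}]'

```text
time_s: 11.85
position: [0.601, 0.0453, 0.1939]
tcp_rot: [[0.034, 0.999, -0.0], [0.999, -0.034, 0.0], [0.0, -0.0, -1.0]]
force: [-0.8, -0.4, -2.0]
opening: 0.144
```

The tip is nominally 3.5 mm below the face with no reaction, so it appears to have entered. I'll continue.

play_rows --series '[{"tx":0,"ty":0,"tz":-0.00125,"turn":0},{"tx":0,"ty":0,"tz":-0.00125,"turn":0},{"tx":0,"ty":0,"tz":-0.00125,"turn":0},{"tx":0,"ty":0,"tz":0,"turn":0}]'

```text
time_s: 12.25
position: [0.6009, 0.0453, 0.1909]
tcp_rot: [[0.034, 0.999, -0.0], [0.999, -0.034, 0.0], [0.0, -0.0, -1.0]]
force: [-0.1, 0.1, -2.5]
opening: 0.145
```

play_rows --series '[{"tx":0,"ty":0,"tz":-0.00125,"turn":0},{"tx":0,"ty":0,"tz":-0.00125,"turn":0},{"tx":0,"ty":0,"tz":-0.00125,"turn":0},{"tx":0,"ty":0,"tz":-0.00125,"turn":0},{"tx":0,"ty":0,"tz":0,"turn":0}]'

```text
time_s: 12.75
position: [0.601, 0.0453, 0.1869]
tcp_rot: [[0.034, 0.999, -0.0], [0.999, -0.034, 0.0], [0.0, -0.0, -1.0]]
force: [-0.1, 0.4, -2.1]
opening: 0.15
```

play_rows --series '[{"tx":0,"ty":0,"tz":-0.00125,"turn":0},{"tx":0,"ty":0,"tz":-0.00125,"turn":0},{"tx":0,"ty":0,"tz":-0.00125,"turn":0},{"tx":0,"ty":0,"tz":0,"turn":0}]'

```text
time_s: 13.15
position: [0.6009, 0.0453, 0.1839]
tcp_rot: [[0.034, 0.999, -0.0], [0.999, -0.034, 0.0], [0.0, -0.0, -1.0]]
force: [0.5, -0.5, -1.2]
opening: 0.146
```

play_rows --series '[{"tx":0,"ty":0,"tz":-0.00125,"turn":0},{"tx":0,"ty":0,"tz":-0.00125,"turn":0},{"tx":0,"ty":0,"tz":-0.00125,"turn":0},{"tx":0,"ty":0,"tz":0,"turn":0}]'

```text
time_s: 13.55
position: [0.6009, 0.0453, 0.1809]
tcp_rot: [[0.034, 0.999, -0.0], [0.999, -0.034, 0.0], [0.0, -0.0, -1.0]]
force: [-0.5, 0.0, -1.4]
opening: 0.147
```

play_rows --series '[{"tx":0,"ty":0,"tz":-0.00125,"turn":0},{"tx":0,"ty":0,"tz":0,"turn":0}]'

```text
time_s: 13.75
position: [0.601, 0.0453, 0.1799]
tcp_rot: [[0.034, 0.999, -0.0], [0.999, -0.034, 0.0], [-0.0, -0.0, -1.0]]
force: [-0.4, 0.3, -1.7]
opening: 0.149
```

play_rows --series '[{"tx":0,"ty":0,"tz":-0.0006,"turn":0},{"tx":0,"ty":0,"tz":0,"turn":0}]'

```text
time_s: 13.95
position: [0.601, 0.0453, 0.1795]
tcp_rot: [[0.034, 0.999, -0.0], [0.999, -0.034, 0.0], [0.0, -0.0, -1.0]]
force: [-0.6, 0.9, -0.7]
opening: 0.149
```

play_rows --series '[{"tx":0,"ty":0,"tz":-0.0006,"turn":0},{"tx":0,"ty":0,"tz":0,"turn":0}]'

```text
time_s: 14.15
position: [0.6012, 0.0453, 0.1794]
tcp_rot: [[0.034, 0.999, 0.001], [0.999, -0.034, -0.0], [-0.0, 0.001, -1.0]]
force: [-0.9, -0.8, 1.3]
opening: 0.146
```

play_rows --series '[{"tx":0,"ty":0,"tz":-0.0006,"turn":0},{"tx":0,"ty":0,"tz":0,"turn":0}]'

```text
time_s: 14.35
position: [0.6014, 0.0453, 0.1793]
tcp_rot: [[0.034, 0.999, 0.001], [0.999, -0.034, -0.0], [-0.0, 0.001, -1.0]]
force: [-1.4, 0.0, 3.6]
opening: 0.147
```

Contact is at TCP z = 0.1794, which is the predicted fully home depth. I'll press a little more to seat the key.

play_rows --series '[{"tx":0,"ty":0,"tz":-0.0006,"turn":0},{"tx":0,"ty":0,"tz":-0.0006,"turn":0},{"tx":0,"ty":0,"tz":0,"turn":0}]'

```text
time_s: 14.65
position: [0.6019, 0.0453, 0.1791]
tcp_rot: [[0.034, 0.999, 0.003], [0.999, -0.034, -0.0], [-0.0, 0.003, -1.0]]
force: [-0.6, 0.0, 7.6]
opening: 0.149
```

Run:
```python
from h import *
w=cap('wrist','w10'); s=bot.read_state();print(s['position'],s['tcp_rot'].round(4),s['time_s'],s['force'],s['moment'],s['joint_positions'])
a=cap('scene')
A=cv2.resize(a['pixels'][165:225,210:280],None,fx=6,fy=6,interpolation=cv2.INTER_CUBIC)
B=cv2.resize(w['pixels'][130:260,180:320],None,fx=2.77,fy=2.77,interpolation=cv2.INTER_CUBIC)[:360]
cv2.imwrite('pics/x10.png',np.hstack([A,B]))
```

```text
[0.60194196 0.04529782 0.17914492] [[ 3.430e-02  9.994e-01  2.900e-03]
 [ 9.994e-01 -3.430e-02 -2.000e-04]
 [-1.000e-04  2.900e-03 -1.000e+00]] 14.7 [-0.22250193  0.54514265  8.0004256 ] [0.10011849 0.18525072 0.0138848 ] [-6.29497217e+00  3.68426575e+01  9.08687996e+01  7.96850216e-03
  5.21212357e+01 -9.43333378e+01]
```

View pics/x10.png

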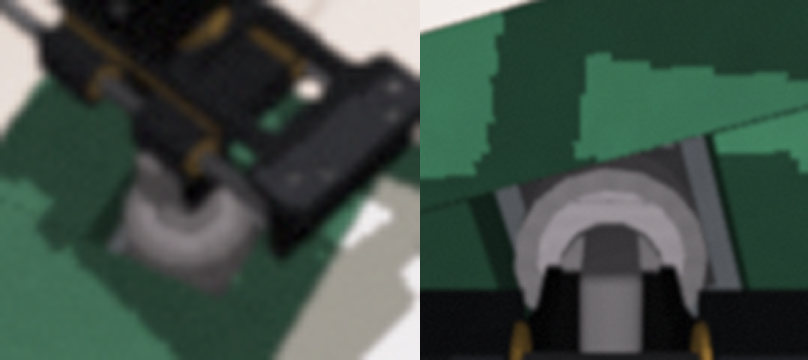

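The key is home at 8 N, with the collar just above the lock face. I'll ease off slightly and turn clockwise.

play_rows --series '[{"tx":0,"ty":0,"tz":0.0005,"turn":-0.03},{"tx":0,"ty":0,"tz":0,"turn":-0.03},{"tx":0,"ty":0,"tz":0,"turn":-0.03},{"tx":0,"ty":0,"tz":0,"turn":-0.03},{"tx":0,"ty":0,"tz":0,"turn":-0.03},{"tx":0,"ty":0,"tz":0,"turn":-0.03},{"tx":0,"ty":0,"tz":0,"turn":0}]'

```text
time_s: 15.45
position: [0.6018, 0.0451, 0.1792]
tcp_rot: [[0.221, 0.975, 0.002], [0.975, -0.221, -0.001], [0.0, 0.003, -1.0]]
force: [0.0, 0.4, 6.0]
opening: 0.146
```

```bash
cat > st.py <<'E'
from h import *
s=bot.read_state();R=s['tcp_rot'];print(s['time_s'],s['position'].round(4),'yaw',np.degrees(np.arctan2(R[1,0],R[0,0])).round(2)-90,'F',s['force'].round(1),'M',s['moment'].round(3),'tau6',s['tau'][5],'j6',s['joint_positions'][5])
E
python3 st.py
```

```text
15.45 [0.6018 0.0451 0.1792] yaw -12.780000000000001 F [0.  0.4 6. ] M [-0.026  0.017  0.049] tau6 0.1290884893387556 j6 -83.50992134542628
```

play_rows --series '[{"tx":0,"ty":0,"tz":0,"turn":-0.04},{"tx":0,"ty":0,"tz":0,"turn":-0.04},{"tx":0,"ty":0,"tz":0,"turn":-0.04},{"tx":0,"ty":0,"tz":0,"turn":-0.04},{"tx":0,"ty":0,"tz":0,"turn":-0.04},{"tx":0,"ty":0,"tz":0,"turn":-0.04},{"tx":0,"ty":0,"tz":0,"turn":-0.04},{"tx":0,"ty":0,"tz":0,"turn":-0.04},{"tx":0,"ty":0,"tz":0,"turn":-0.04},{"tx":0,"ty":0,"tz":0,"turn":0}]'

```text
time_s: 16.45
position: [0.6017, 0.045, 0.1792]
tcp_rot: [[0.565, 0.825, 0.002], [0.825, -0.565, -0.001], [0.0, 0.002, -1.0]]
force: [-0.5, -0.3, 6.3]
opening: 0.149
```

```bash
python3 st.py
python3 - <<'E'
from h import *
w=cap('wrist','w11')
cv2.imwrite('pics/w11b.png',cv2.resize(w['pixels'][130:260,180:320],None,fx=4,fy=4,interpolation=cv2.INTER_CUBIC))
E
```

```text
16.45 [0.6017 0.045  0.1792] yaw -34.38 F [-0.5 -0.3  6.3] M [-0.123  0.133  0.039] tau6 0.16531862318515778 j6 -61.90004550587674
```

View pics/w11b.png

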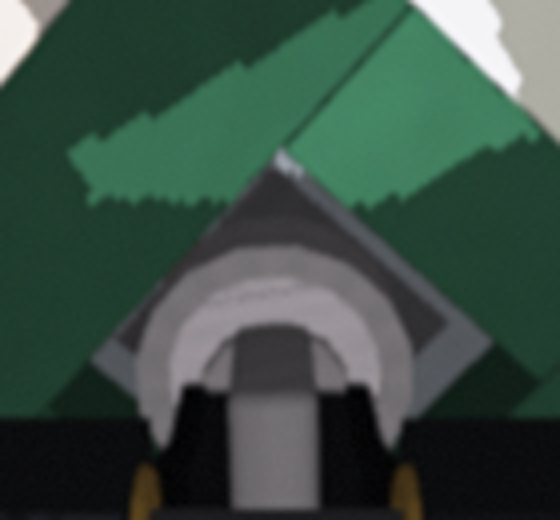

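The key is turning with low side loads, still seated and concentric with the core. Continuing to about -52°, then smaller steps.

play_rows --series '[{"tx":0,"ty":0,"tz":0,"turn":-0.04},{"tx":0,"ty":0,"tz":0,"turn":-0.04},{"tx":0,"ty":0,"tz":0,"turn":-0.04},{"tx":0,"ty":0,"tz":0,"turn":-0.04},{"tx":0,"ty":0,"tz":0,"turn":-0.04},{"tx":0,"ty":0,"tz":0,"turn":-0.04},{"tx":0,"ty":0,"tz":0,"turn":-0.04},{"tx":0,"ty":0,"tz":0,"turn":0}]'

```text
time_s: 17.3
position: [0.6016, 0.0449, 0.1792]
tcp_rot: [[0.779, 0.627, 0.002], [0.627, -0.779, -0.001], [0.001, 0.002, -1.0]]
force: [-1.4, -0.3, 7.0]
opening: 0.145
```

```bash
python3 st.py
```

```text
17.3 [0.6016 0.0449 0.1792] yaw -51.18 F [-1.4 -0.3  7. ] M [-0.296  0.206  0.069] tau6 0.16540742944926023 j6 -45.09957032624423
```

play_rows --series '[{"tx":0,"ty":0,"tz":0,"turn":-0.025},{"tx":0,"ty":0,"tz":0,"turn":-0.025},{"tx":0,"ty":0,"tz":0,"turn":0}]'

```text
time_s: 17.6
position: [0.6016, 0.0449, 0.1792]
tcp_rot: [[0.811, 0.585, 0.002], [0.585, -0.811, -0.001], [0.001, 0.002, -1.0]]
force: [-1.5, -0.8, 6.7]
opening: 0.147
```

```bash
python3 st.py
```

```text
17.6 [0.6016 0.0449 0.1792] yaw -54.17 F [-1.5 -0.8  6.7] M [-0.212  0.192 -0.004] tau6 0.12000365182757378 j6 -42.113458648500604
```

play_rows --series '[{"tx":0,"ty":0,"tz":0,"turn":-0.025},{"tx":0,"ty":0,"tz":0,"turn":-0.025},{"tx":0,"ty":0,"tz":0,"turn":0}]'

```text
time_s: 17.9
position: [0.6015, 0.0449, 0.1792]
tcp_rot: [[0.84, 0.542, 0.002], [0.542, -0.84, -0.001], [0.001, 0.002, -1.0]]
force: [-0.9, -0.8, 5.6]
opening: 0.149
```

```bash
python3 st.py
```

```text
17.9 [0.6015 0.0449 0.1792] yaw -57.16 F [-0.9 -0.8  5.6] M [-0.201  0.233  0.045] tau6 0.12033285107463598 j6 -39.11429791864084
```

play_rows --series '[{"tx":0,"ty":0,"tz":0,"turn":-0.0167},{"tx":0,"ty":0,"tz":0,"turn":-0.0167},{"tx":0,"ty":0,"tz":0,"turn":0}]'

```text
time_s: 18.2
position: [0.6015, 0.0449, 0.1792]
tcp_rot: [[0.859, 0.513, 0.002], [0.513, -0.859, -0.001], [0.001, 0.002, -1.0]]
force: [-1.3, -0.4, 5.9]
opening: 0.146
```

```bash
python3 st.py
```

```text
18.2 [0.6015 0.0449 0.1792] yaw -59.16 F [-1.3 -0.4  5.9] M [-0.234  0.228  0.036] tau6 0.09952928172424436 j6 -37.12104296589535
```

play_rows --series '[{"tx":0,"ty":0,"tz":0,"turn":-0.0167},{"tx":0,"ty":0,"tz":0,"turn":-0.0167},{"tx":0,"ty":0,"tz":0,"turn":0}]'

```text
time_s: 18.5
position: [0.6015, 0.0449, 0.1792]
tcp_rot: [[0.876, 0.482, 0.002], [0.482, -0.876, -0.001], [0.001, 0.002, -1.0]]
force: [-1.1, -0.8, 6.3]
opening: 0.147
```

```bash
python3 st.py
```

```text
18.5 [0.6015 0.0449 0.1792] yaw -61.16 F [-1.1 -0.8  6.3] M [-0.248  0.275  0.047] tau6 0.09949277155101299 j6 -35.115921230869176
```

play_rows --series '[{"tx":0,"ty":0,"tz":0,"turn":-0.0167},{"tx":0,"ty":0,"tz":0,"turn":-0.0167},{"tx":0,"ty":0,"tz":0,"turn":0}]'

```text
time_s: 18.8
position: [0.6015, 0.0448, 0.1792]
tcp_rot: [[0.892, 0.451, 0.002], [0.451, -0.892, -0.001], [0.001, 0.002, -1.0]]
force: [-1.2, -2.0, 6.7]
opening: 0.145
```

```bash
python3 st.py
```

```text
18.8 [0.6015 0.0448 0.1792] yaw -63.17 F [-1.2 -2.   6.7] M [-0.252  0.195  0.004] tau6 0.09961620904505253 j6 -33.112953865904856
```

play_rows --series '[{"tx":0,"ty":0,"tz":0,"turn":-0.0167},{"tx":0,"ty":0,"tz":0,"turn":0}]'

```text
time_s: 19.0
position: [0.6015, 0.0448, 0.1792]
tcp_rot: [[0.9, 0.436, 0.002], [0.436, -0.9, -0.001], [0.001, 0.002, -1.0]]
force: [-1.4, -2.2, 6.2]
opening: 0.147
```

```bash
python3 st.py
```

```text
19.0 [0.6015 0.0448 0.1792] yaw -64.17 F [-1.4 -2.2  6.2] M [-0.269  0.262  0.018] tau6 0.09862826904281974 j6 -32.11039586832287
```

play_rows --series '[{"tx":0,"ty":0,"tz":0,"turn":-0.0167},{"tx":0,"ty":0,"tz":0,"turn":0}]'

```text
time_s: 19.2
position: [0.6015, 0.0448, 0.1792]
tcp_rot: [[0.908, 0.42, 0.001], [0.42, -0.908, -0.001], [0.001, 0.002, -1.0]]
force: [-1.2, -1.2, 6.0]
opening: 0.15
```

```bash
python3 st.py
```

```text
19.2 [0.6015 0.0448 0.1792] yaw -65.17 F [-1.2 -1.2  6. ] M [-0.274  0.244  0.019] tau6 0.09868209483101964 j6 -31.10930109332016
```

play_rows --series '[{"tx":0,"ty":0,"tz":0,"turn":-0.0167},{"tx":0,"ty":0,"tz":0,"turn":0}]'

```text
time_s: 19.4
position: [0.6015, 0.0449, 0.1792]
tcp_rot: [[0.915, 0.404, 0.001], [0.404, -0.915, -0.001], [0.001, 0.002, -1.0]]
force: [-1.2, -1.0, 6.2]
opening: 0.149
```

```bash
python3 st.py
```

```text
19.4 [0.6015 0.0449 0.1792] yaw -66.17 F [-1.2 -1.   6.2] M [-0.306  0.215  0.037] tau6 0.09863248094916344 j6 -30.11023955204344
```

Run:
```python
from h import *
w=cap('wrist','w12');a=cap('scene');b=cap('top')
cv2.imwrite('pics/w12b.png',cv2.resize(w['pixels'][110:300,160:340],None,fx=3.2,fy=3.2,interpolation=cv2.INTER_CUBIC))
A=cv2.resize(a['pixels'][165:225,210:280],None,fx=5.5,fy=5.5,interpolation=cv2.INTER_CUBIC)
B=cv2.resize(b['pixels'][150:210,215:285],None,fx=5.5,fy=5.5,interpolation=cv2.INTER_CUBIC)
cv2.imwrite('pics/s12.png',np.hstack([A,B]))
```

```text
(no output)
```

View pics/w12b.png

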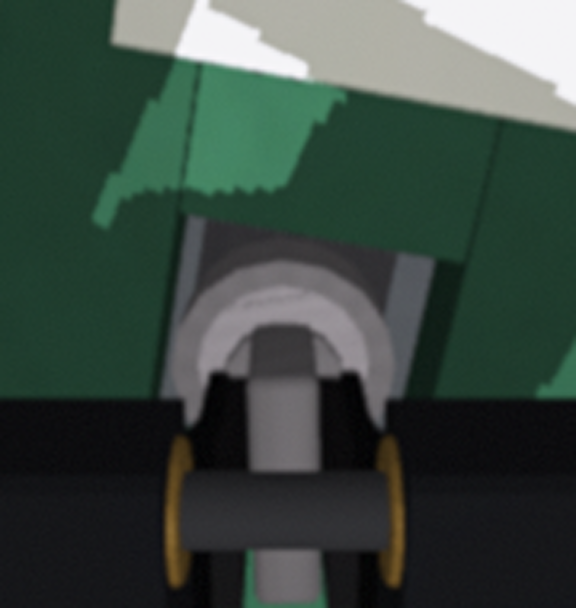

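View pics/s12.png

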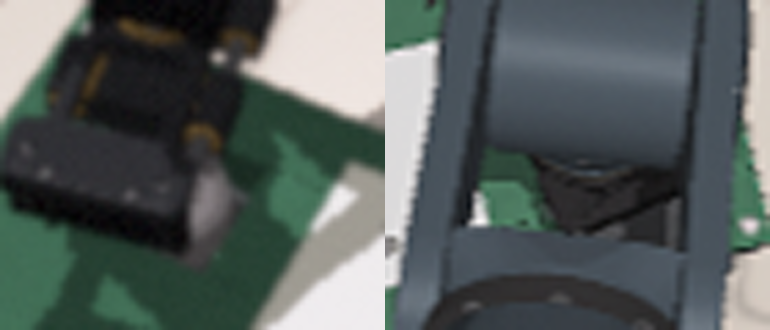

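The wing is still aligned with the fingers to within about 2° and is seated and concentric with the core. The torque is still only friction, so the stop hasn't been reached. I'll continue in 1° steps.

play_rows --series '[{"tx":0,"ty":0,"tz":0,"turn":-0.0167},{"tx":0,"ty":0,"tz":0,"turn":0}]'

```text
time_s: 19.75
position: [0.6015, 0.0448, 0.1792]
tcp_rot: [[0.922, 0.388, 0.001], [0.388, -0.922, -0.001], [0.001, 0.002, -1.0]]
force: [-1.5, -1.2, 7.0]
opening: 0.149
```

```bash
python3 st.py
```

```text
19.75 [0.6015 0.0448 0.1792] yaw -67.17 F [-1.5 -1.2  7. ] M [-0.305  0.267  0.061] tau6 0.09860111167654395 j6 -29.106428309018558
```

play_rows --series '[{"tx":0,"ty":0,"tz":0,"turn":-0.0167},{"tx":0,"ty":0,"tz":0,"turn":0}]'

```text
time_s: 19.95
position: [0.6015, 0.0448, 0.1791]
tcp_rot: [[0.928, 0.372, 0.001], [0.372, -0.928, -0.001], [0.001, 0.002, -1.0]]
force: [-1.8, -1.0, 6.5]
opening: 0.15
```

```bash
python3 st.py
```

```text
19.95 [0.6015 0.0448 0.1791] yaw -68.18 F [-1.8 -1.   6.5] M [-0.329  0.289  0.006] tau6 0.09865493047982454 j6 -28.10342690309507
```

play_rows --series '[{"tx":0,"ty":0,"tz":0,"turn":-0.0167},{"tx":0,"ty":0,"tz":0,"turn":0}]'

```text
time_s: 20.15
position: [0.6014, 0.0449, 0.1792]
tcp_rot: [[0.935, 0.356, 0.001], [0.356, -0.935, -0.001], [0.001, 0.002, -1.0]]
force: [-0.5, -1.4, 6.3]
opening: 0.146
```

```bash
python3 st.py
```

```text
20.15 [0.6014 0.0449 0.1792] yaw -69.17 F [-0.5 -1.4  6.3] M [-0.29   0.234  0.057] tau6 0.12296993751078844 j6 -27.10572172360054
```

Run:
```python
from h import *
import pickle
w=cap('wrist','w13'); s=bot.read_state()
cv2.imwrite('pics/w13b.png',cv2.resize(w['pixels'][215:310,210:290],None,fx=6,fy=6,interpolation=cv2.INTER_CUBIC))
o=cv2.imread('pics/w6.png');cv2.imwrite('pics/w6c.png',cv2.resize(o[215:310,210:290],None,fx=6,fy=6,interpolation=cv2.INTER_CUBIC))
cv2.imwrite('pics/cmp.png',np.hstack([cv2.convertScaleAbs(cv2.imread('pics/w6c.png')[:,:395],alpha=1.5),cv2.convertScaleAbs(cv2.imread('pics/w13b.png')[:,:395],alpha=1.5)]))
pickle.dump((w,s),open('w13.pkl','wb'))
```

```text
(no output)
```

View pics/cmp.png

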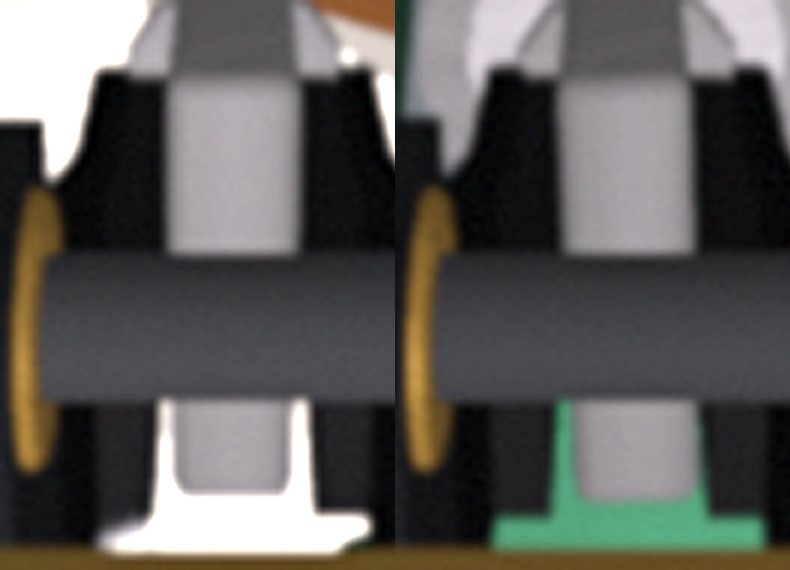

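play_rows --series '[{"tx":0,"ty":0,"tz":0,"turn":-0.0167},{"tx":0,"ty":0,"tz":0,"turn":0}]'

```text
time_s: 20.4
position: [0.6015, 0.0449, 0.1792]
tcp_rot: [[0.941, 0.339, 0.001], [0.339, -0.941, -0.001], [0.001, 0.002, -1.0]]
force: [-1.8, -1.4, 6.4]
opening: 0.152
```

```bash
python3 st.py
```

```text
20.4 [0.6015 0.0449 0.1792] yaw -70.17 F [-1.8 -1.4  6.4] M [-0.252  0.241  0.074] tau6 0.15035228803753853 j6 -26.109045098692945
```

play_rows --series '[{"tx":0,"ty":0,"tz":0,"turn":-0.0167},{"tx":0,"ty":0,"tz":0,"turn":0}]'

```text
time_s: 20.6
position: [0.6015, 0.0449, 0.1792]
tcp_rot: [[0.946, 0.323, 0.001], [0.323, -0.946, -0.001], [0.001, 0.002, -1.0]]
force: [-1.4, -1.4, 6.6]
opening: 0.148
```

```bash
python3 st.py
```

```text
20.6 [0.6015 0.0449 0.1792] yaw -71.16 F [-1.4 -1.4  6.6] M [-0.278  0.278  0.12 ] tau6 0.18142792861908674 j6 -25.111592164096553
```

play_rows --series '[{"tx":0,"ty":0,"tz":0,"turn":-0.0167},{"tx":0,"ty":0,"tz":0,"turn":0}]'

```text
time_s: 20.8
position: [0.6014, 0.0448, 0.1792]
tcp_rot: [[0.952, 0.307, 0.001], [0.307, -0.952, -0.001], [0.001, 0.002, -1.0]]
force: [-1.6, -1.1, 7.0]
opening: 0.151
```

```bash
python3 st.py
```

```text
20.8 [0.6014 0.0448 0.1792] yaw -72.15 F [-1.6 -1.1  7. ] M [-0.268  0.289  0.181] tau6 0.21785354241728783 j6 -24.117131401252905
```

The torque has ramped from about 0.04 to 0.18 N m since roughly -69°, which is the hard stop. One more degree confirms it.

play_rows --series '[{"tx":0,"ty":0,"tz":0,"turn":-0.0167},{"tx":0,"ty":0,"tz":0,"turn":0}]'

```text
time_s: 21.0
position: [0.6014, 0.0448, 0.1792]
tcp_rot: [[0.957, 0.29, 0.001], [0.29, -0.957, -0.001], [0.001, 0.002, -1.0]]
force: [-0.6, -1.4, 6.5]
opening: 0.151
```

```bash
python3 st.py
```

```text
21.0 [0.6014 0.0448 0.1792] yaw -73.13 F [-0.6 -1.4  6.5] M [-0.3    0.275  0.174] tau6 0.2567376382648945 j6 -23.123318644923884
```

The stop is confirmed: tau6 keeps rising and Mz is about 0.18. I'll relax the twist and push, then release.

play_rows --series '[{"tx":0,"ty":0,"tz":0.0006,"turn":0.025},{"tx":0,"ty":0,"tz":0.0006,"turn":0.025},{"tx":0,"ty":0,"tz":0,"turn":0},{"tx":0,"ty":0,"tz":0,"turn":0}]'

```text
time_s: 21.4
position: [0.6013, 0.045, 0.1792]
tcp_rot: [[0.941, 0.339, 0.001], [0.339, -0.941, -0.001], [0.0, 0.001, -1.0]]
force: [-1.3, -2.3, 4.6]
opening: 0.146
```

```bash
python3 st.py
```

```text
21.4 [0.6013 0.045  0.1792] yaw -70.2 F [-1.3 -2.3  4.6] M [-0.488  0.06   0.068] tau6 0.07325273472815752 j6 -26.091867023160187
```

play_rows --series '[{"tx":0,"ty":0,"tz":0,"turn":0},{"tx":0,"ty":0,"tz":0,"turn":0},{"tx":0,"ty":0,"tz":0,"turn":0},{"tx":0,"ty":0,"tz":0,"turn":0},{"tx":0,"ty":0,"tz":0,"turn":0},{"tx":0,"ty":0,"tz":0,"turn":0},{"tx":0,"ty":0,"tz":0,"turn":0},{"tx":0,"ty":0,"tz":0,"turn":0}]' --gripper 0.7

```text
time_s: 22.2
position: [0.601, 0.0453, 0.179]
tcp_rot: [[0.941, 0.339, -0.0], [0.339, -0.941, 0.0], [0.0, -0.0, -1.0]]
force: [-0.1, 0.4, 0.4]
opening: 0.688
```

```bash
python3 st.py;  python3 - <<'E'
from h import *
w=cap('wrist','w14')
cv2.imwrite('pics/w14b.png',cv2.resize(w['pixels'][110:310,140:360],None,fx=3,fy=3,interpolation=cv2.INTER_CUBIC))
E
```

```text
22.2 [0.601  0.0453 0.179 ] yaw -70.21000000000001 F [-0.1  0.4  0.4] M [-0.053  0.072  0.045] tau6 4.7215643235176685e-05 j6 -26.09649855219614
```

View pics/w14b.png

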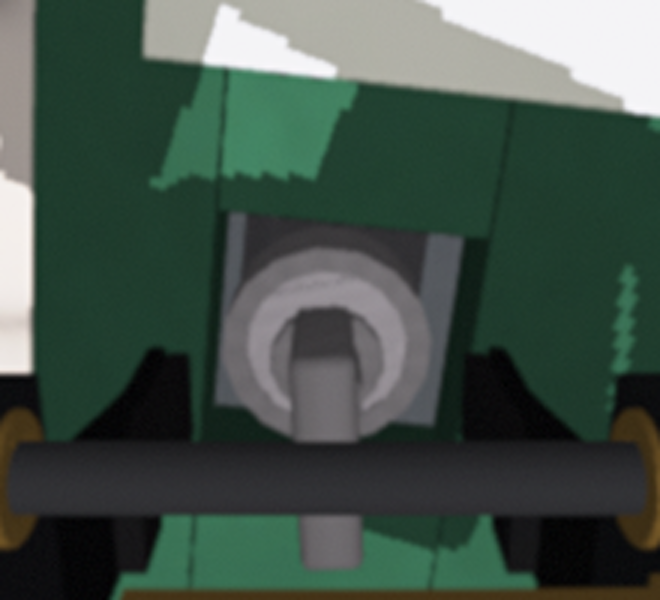

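The key stands free in the socket, with the fingers well clear on both sides. I'll withdraw straight up, then check.

play_rows --series '[{"tx":0,"ty":0,"tz":0.02,"turn":0},{"tx":0,"ty":0,"tz":0.03,"turn":0},{"tx":0,"ty":0,"tz":0.04,"turn":0},{"tx":0,"ty":0,"tz":0.04,"turn":0},{"tx":0,"ty":0,"tz":0.02,"turn":0},{"tx":0.025,"ty":0.025,"tz":0,"turn":0},{"tx":0,"ty":0.025,"tz":0,"turn":0},{"tx":0,"ty":0,"tz":0,"turn":0},{"tx":0,"ty":0,"tz":0,"turn":0}]'

```text
time_s: 23.15
position: [0.6206, 0.0853, 0.2988]
tcp_rot: [[0.94, 0.34, -0.001], [0.34, -0.94, -0.001], [-0.001, 0.0, -1.0]]
force: [-0.4, -0.7, 0.7]
opening: 0.699
```

```bash
python3 st.py;  python3 - <<'E'
from h import *
import pickle
w=cap('wrist','w15');a=cap('scene','s15');b=cap('top','t15')
pickle.dump((w,a,b),open('w15.pkl','wb'))
cv2.imwrite('pics/w15b.png',cv2.resize(w['pixels'][0:300],None,fx=1.5,fy=1.5,interpolation=cv2.INTER_CUBIC))
E
```

```text
23.15 [0.6206 0.0853 0.2988] yaw -70.14 F [-0.4 -0.7  0.7] M [-0.073  0.021  0.036] tau6 0.00740670453524217 j6 -22.210537015304862
```

View pics/w15b.png

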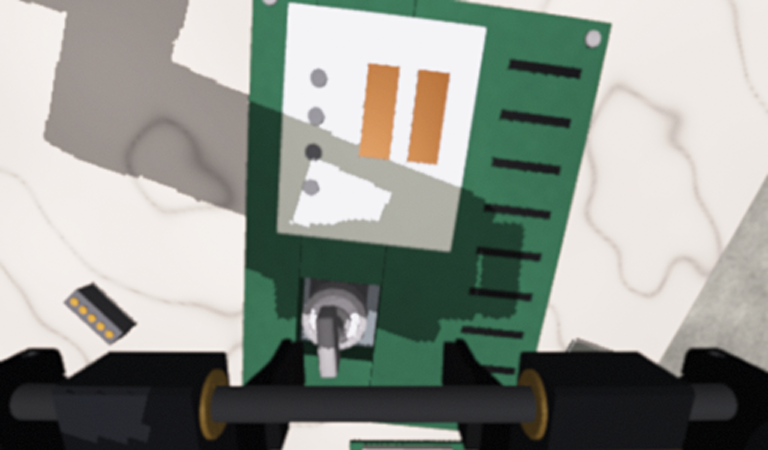

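View pics/s15.png

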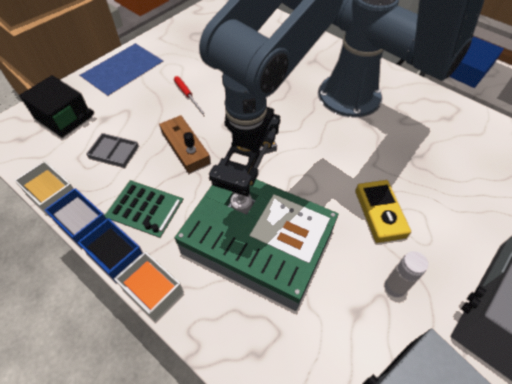

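Run:
```python
from h import *
import pickle
w,a,b=pickle.load(open('w15.pkl','rb'))
cv2.imwrite('pics/w15z.png',cv2.resize(w['pixels'][175:260,180:270],None,fx=6.5,fy=6.5,interpolation=cv2.INTER_CUBIC))
```

```text
(no output)
```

View pics/w15z.png

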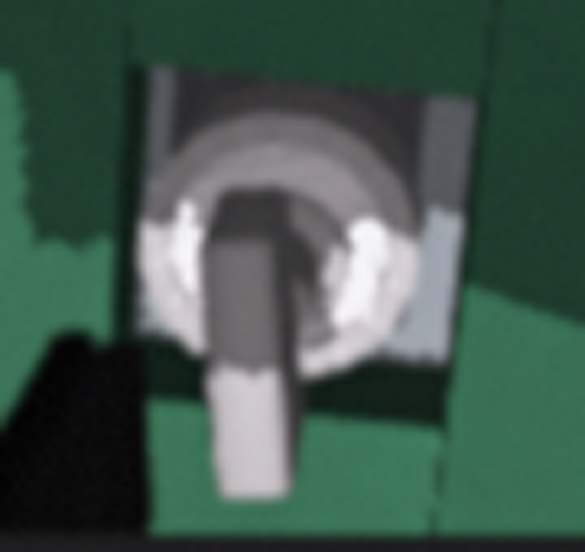

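Run:
```python
from h import *
import pickle
w,a,b=pickle.load(open('w15.pkl','rb'))
f=lambda x,y:(180+x/6.5-.5,175+y/6.5-.5)
P=[atz(w,f(*p),.142) for p in [(205,240),(275,240),(289,497),(219,497)]]
n=(P[0]+P[1])/2; q=(P[2]+P[3])/2; print(n,q,np.linalg.norm(q-n),np.linalg.norm(P[1]-P[0]),'yaw',np.degrees(np.arctan2(*(q-n)[[1,0]])),'c',(n+q)/2)
e=[atz(w,f(*p),.09) for p in [(135,65),(478,98)]]; print('case',np.degrees(np.arctan2(*(e[1]-e[0])[[1,0]])))
L=[atz(w,f(*p),.082) for p in [(138,250),(420,250),(272,115)]]; print(L,'ring',(L[0]+L[1])/2)
t=[b['pixels']]; o=cv2.imread('pics/top0.png'); d=cv2.absdiff(o,t[0]).max(2)>40
print(d.sum()); cv2.imwrite('pics/tcmp.png',np.hstack([t[0][80:290,120:430]]))
```

```text
[0.59424909 0.06786453 0.142     ] [0.60958348 0.02768775 0.142     ] 0.04300369051826653 0.010616203593922338 yaw -69.10948863651659 c [0.60191628 0.04777614 0.142     ]
case 14.22514438667945
[array([0.576521  , 0.03763047, 0.082     ]), array([0.626474  , 0.05573398, 0.082     ]), array([0.59204274, 0.07118956, 0.082     ])] ring [0.6014975  0.04668223 0.082     ]
26041
```

View pics/tcmp.png

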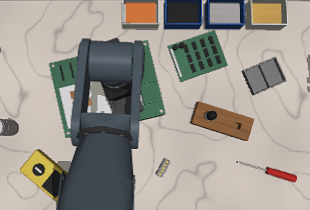

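The wing measures 43 mm long at the height expected for a fully home key. Its angle relative to the case is about 81–83°. The socket's slop is at most about 8°, so the core must be at its 71.6° stop. Everything else looks undisturbed, so I'll hand in.

```bash
python3 -c "
from h import *
print(bot.hand_in())"
```

```text
the job is handed in; nothing more can be done
None
```

The cover is locked as far as my checks can tell, and the job was handed in at about 23 s of the 72 s allowed. The hand-in itself gives no verdict.

**What I did:** I took the key from the stand and lined it up over the socket with the wrist camera. It went in without resistance and touched bottom at the predicted depth (TCP z 0.179), with at most about 8–10 N of push. I turned it clockwise until the twist rose from about 0.04 to 0.18 N m at the stop. Then I eased off, opened the gripper and backed straight up.

**Last checks:**
- **Key:** It stands in the socket. With its top assumed at the fully-home height, the wing measures 43 mm long against 44 mm given, and 10.6 mm thick against 12 mm.
- **Lock angle:** The key sits about 81–83° clockwise of the case. I expected about 79° (the 71.6° stop plus up to 7.7° of play in the socket). I put the extra 2–4° down to measuring error. I could not see the core's own angle directly.
- **Bench:** In the final pictures, everything not hidden by the arm appears where it was. The arm touches nothing.

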